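# Build a riser stack and cradle the kingpin and sleeve in the bearing holder

### The arm

A 6-joint arm with a two-finger parallel gripper is mounted at the origin on the work surface. World frame = base frame: x ahead of the robot, y to its left, z up, the work surface at z = 0. Lengths are in mm, angles in degrees, forces in N, time in s.
With the tool pointing down it reaches from about 350 to 850 mm from the base axis. Payload 8.1 kg.
Tool frame: the origin (TCP) lies at the very end of the fingers, on their centre line; the grasp point (between the pads) lies 19 mm behind it (r.grasp_offset is the distance from the TCP to the grasp point, in mm); z points along the fingers, y is the line along which they close (so a half turn about z gives the same grasp; the last joint's range is limited). The gripper opens to 85 mm and grips with 20 to 120 N. Pads are 22 mm wide; open, the fingers measure 114 mm over their backs; the gripper's body (76 mm by 85 mm) begins 54 mm behind the grasp point. The pads swing forward as they close: fully open they stand 13 mm farther back than shut.
Start: joints at [-72.846, 7.471, 85.268, -0, 87.261, -4.893], TCP at [225.244, -556.121, 198.892] pointing down, gripper open.
Joint ranges: [-169.43, 169.43], [-51.17, 129.36], [1.28, 143.12], [-76.62, 256.62], [0, 156.53], [-152.29, 152.29]. Speed limits (degrees/s): [136.94, 136.94, 159.86, 180, 180, 180].

### API

Orientations are given as [roll, pitch, yaw] about the fixed x, y, z axes, in that order (R = Rz(yaw) Ry(pitch) Rx(roll)).
In Python, from bench import r gives the robot as it stands.
- The arm moves only by the tool carry_out, never from a script. Its argument "commands" is a list of rows, each an object with "jaw": the finger opening in m, from 0 to 0.0854; "translation": the shift along the tool's x, y, z in m, a list of three; "spin": the turn about the tool's z in rad. A call has exactly 8 rows; each row shifts and turns the commanded pose from where the row before left it, along the tool's axes as they then stand; what a row does not reach is not made up. A row lasts 1/12 s, in which the tool goes at most 41.7 mm and 7.16 degrees, less where a joint would pass 70% of its speed; a pose out of reach is approached as far as the arm can. A call is refused whole if a number of a shift passes 0.0417 or a number of a turn 0.125, either way. A call with a gripper value outside its range is refused whole. The fingers move at their own pace and stop on an object; "squeeze" is the grip in N (left out, the last holds). Time passes only in rows, so rows that do not move let the fingers close, or fill a call up. It gives the time, the measured TCP pose, the force, the opening and the grip force at its end, in the units of the state.
- r.sense(): the state, without advancing time (a new reading comes with each control period).
- r.snapshot(name): name is "scene" or "top"; returns a dict with "pixels" (400x640x3 uint8, blue, green, red), "K" (3x3 intrinsics, pixels), "extrinsics" (4x4, takes a point from camera to world coordinates). Camera axes: x right, y down, z forward; pixel columns grow to the right and rows downward; lengths in mm; the calibration is good to about 2 mm. A picture is of the moment at which its call begins. There is no depth.
- r.hand_in(): hands the job in; it is judged then, once.
Trained networks look in a picture, given as the dict that the camera call returned (one of the last four; its "shot" number tells which), for a name from the list of things; names that differ only in an ending like _2 or _b are one class to them, and where a whole thing is asked for, a point or a joint stands for the part that bears it (a point fixed in the world has none). Each returns a list of dicts, best first, with "score" (0 to 1); they miss things now and then, are a little off and sometimes report something else, mostly with a low value. They report only what shows in the picture. A call takes as long as a camera call. They do not tell look-alikes from the thing itself.
- r.spot_in(picture, target): "xy" ([column, row] in pixels, amid what is visible of it).
- r.regions_of(picture, target): "pixels" (400x640 bool, what is visible of it) and "xy" ([column, row] in pixels, amid what is visible of it).
- r.landmark_of(picture, target): "xy" ([column, row] in pixels: a listed point, or the origin of a listed thing).
The state is a dict: "time": time; "joint_pos": joint angles; "qd": joint speeds; "joint_efforts": joint torques, N m; "tool_pos": TCP position; "tcp_rot": TCP orientation; "ft_force": force on the tool from outside, world axes, zero at the start; "wrist_torque": the same for the moment, N m; "finger_gap": finger opening in mm; "grip_force": force on a finger pad.
Only numpy, scipy, OpenCV 4.12 (cv2) and the standard library are available. Lean on these libraries where they do the work, as an engineer would, in place of code of your own. Each camera call takes 0.05 s, during which the arm holds its last target. There are 200 camera calls.

### The job

Build a raised cleaning rest on the steel base plate, stacking in this order: the wide riser pad, the narrow riser pad, then the blue holder, upright and each centred on the one below with its long side along the plate's long side. Then lay the kingpin across the holder in its narrow V-groove, and after it the aluminium sleeve in the wide V-groove, both roughly centred end to end so neither can roll. Let go of everything, and leave the screwdriver, the loose bearing, the rubber bushing and the spice jar where they are.

Things in the scene. Friction and masses are not known exactly. Their poses are not given: they have to be found in the camera images.
- base_plate: Dark steel plate, 110 (x) x 78 (y) x 8 mm high, fixed, with a small brass dot at each corner. Origin at the centre of its underside, long side along its x, z up; its top is 8 mm above the origin. It lies on the bamboo board, whose top is 18 mm above the work surface.
- wide_pad: The larger aluminium riser pad: flat slab 92 (x) x 62 (y) x 12 mm with a central slot (36 x 18 mm) and four screw holes. Origin at the centre of its underside, long side along x, z up. Grip it across the 62 mm. It lies on the bamboo board, whose top is 18 mm above the work surface.
- narrow_pad: The smaller aluminium riser pad: flat slab 74 (x) x 46 (y) x 10 mm with a central slot (28 x 14 mm) and four screw holes. Origin at the centre of its underside, long side along x, z up. Grip it across the 46 mm. It lies on the bamboo board, whose top is 18 mm above the work surface.
- holder: Blue holder (rigid) on the board, 90 (x) x 50 (y) x 30 mm, origin at centre of underside. 8 mm floor; ridges along x at |y| 15-25 mm, open channel between. 90-degree V-grooves along y cut both ridges: narrow at x=-25 (14 wide, 7 deep), wide at x=+25 (26 wide, 13 deep). Seated axes are 30 mm (kingpin) and 31 mm (sleeve) above origin. Either way round is fine. Grip across the 50 mm.
- kingpin: Steel kingpin bolt lying down: round shank 10 mm in diameter, overall 90 mm long, with a hexagon 17 mm across flats and 8 mm thick at each end (head and nut), so the bare shank between is 74 mm. Origin on its axis at mid-length, x along the axis. It starts with the axis 8.5 mm above the board's top. The board's top is 18 mm above the work surface.
- sleeve: Plain aluminium tube (bearing-press sleeve) lying down, 20 mm in diameter, 80 mm long, with two thin dark rings near the ends; it can roll. Origin on its axis at mid-length, x along the axis. It starts with the axis 10 mm above the board's top. The board's top is 18 mm above the work surface.
- screwdriver: Bystander: grey plastic-handled screwdriver, 180 mm long, lying on the board roughly along x. Not to be disturbed.
- bearing: Bystander: small steel skate bearing lying flat on the board, 22 mm outside diameter, 7 mm thick. Origin at its underside. Not to be disturbed.
- bushing: Bystander: small black rubber bushing on the board, a cone frustum 22 mm across and 14 mm high. Origin at its underside. Not to be disturbed.
- spice_jar: Bystander: glass spice jar with a black twist cap, 44 mm across, 90 mm high, standing on the table to the right of the board. Origin at its underside. Not to be disturbed.
Not all that is in view belongs to the job. What is meant by the holder is not yellow, and is the smaller of those in its own colour.

How it is judged (in metres and radians):
On the way, in this order (a step that is already met when the one before it is completed fails the run):
1. the wide riser pad lies flat and square on the steel base plate (x of wide_pad in the frame of base_plate between -0.01 and 0.01 m and y of wide_pad in the frame of base_plate between -0.01 and 0.01 m and z of wide_pad in the frame of base_plate between 0.005 and 0.011 m and angle between the x axis of wide_pad and the x axis of base_plate, either way round below 0.2 rad), for 0.2 s.
2. the narrow riser pad lies flat and square on the wide one (x of narrow_pad in the frame of wide_pad between -0.01 and 0.01 m and y of narrow_pad in the frame of wide_pad between -0.01 and 0.01 m and z of narrow_pad in the frame of wide_pad between 0.009 and 0.015 m and angle between the x axis of narrow_pad and the x axis of wide_pad, either way round below 0.2 rad), for 0.2 s.
3. the blue holder stands square on the narrow pad (x of holder in the frame of narrow_pad between -0.012 and 0.012 m and y of holder in the frame of narrow_pad between -0.01 and 0.01 m and z of holder in the frame of narrow_pad between 0.007 and 0.013 m and angle between the x axis of holder and the x axis of narrow_pad, either way round below 0.2 rad), for 0.2 s.
4. the kingpin lies cradled in the holder's narrow V-groove (x of kingpin in the frame of holder between -0.028 and -0.022 m and y of kingpin in the frame of holder between -0.012 and 0.012 m and z of kingpin in the frame of holder between 0.0276 and 0.0326 m and angle between the x axis of kingpin and the y axis of holder, either way round below 0.15 rad), for 0.2 s.
5. the sleeve lies cradled in the holder's wide V-groove (x of sleeve in the frame of holder between 0.022 and 0.028 m and y of sleeve in the frame of holder between -0.014 and 0.014 m and z of sleeve in the frame of holder between 0.0286 and 0.0336 m and angle between the x axis of sleeve and the y axis of holder, either way round below 0.15 rad), for 0.2 s.
At the end, for the whole second after the job is handed in: Wide pad on base plate, narrow pad on it, holder on that: seated, centred within 10 mm (holder 12 mm lengthwise), long sides within 0.2 rad. Kingpin seated in the narrow, sleeve in the wide groove, within 3 mm across and 12 / 14 mm along, 0.15 rad. Holder upright, all released, at rest (all of step 1 and all of step 2 and all of step 3 and all of step 4 and all of step 5 and angle between holder's own z axis and vertical below 0.1 rad and linear speed of each of wide_pad, narrow_pad, holder, kingpin, sleeve below 0.02 m/s and angular speed of each of wide_pad, narrow_pad, holder, kingpin, sleeve below 0.3 rad/s); the robot touches nothing.
It fails at once if the screwdriver is moved by more than 25 mm (distance of screwdriver from where it was at the start of the episode above 0.025 m).
It fails at once if the bearing is moved by more than 25 mm (distance of bearing from where it was at the start of the episode above 0.025 m).
It fails at once if the bushing is moved by more than 25 mm (distance of bushing from where it was at the start of the episode above 0.025 m).
It fails at once if the spice jar is moved by more than 25 mm (distance of spice_jar from where it was at the start of the episode above 0.025 m).
It also fails if it takes over 139 s, if anything falls off the work surface, if the arm or the gripper's body presses on something with over 40 N, if the wrist force passes 120 N, or if a joint passes its speed limit or range.

## Working session

There is one attempt and no reset: what is moved stays moved. The work goes in short steps, Python scripts to look and compute and a tool call to move; the robot and the scene stay as the last step left them, time stands still between calls to the robot, and variables do not carry over. Pictures are saved under pics/ and viewed, at most 14 in all, crops included, and the job is handed in when it is done.

Besides the shell and the picture viewer there is one more tool, called after "Emit:" by a JSON object that holds its "fn" and its "kwargs". carry_out: Moves the arm, as the interface text tells. Its arguments: {"type":"object","properties":{"commands":{"type":"array","items":{"type":"object","properties":{"jaw":{"type":"number"},"translation":{"type":"array","items":{"type":"number"}},"spin":{"type":"number"}}}},"squeeze":{"type":"number"}},"required":["commands"]}

```bash
ls; mkdir -p pics
cat > h.py <<'E'
from bench import r
import numpy as np, cv2
def ray(s,uv):
    K=np.array(s["K"]);E=np.array(s["extrinsics"])
    d=E[:3,:3]@np.linalg.inv(K)@np.array([uv[0],uv[1],1.]);return E[:3,3],d
def atz(s,uv,z):
    o,d=ray(s,uv);return o+d*(z-o[2])/d[2]
def tri(a,ua,b,ub):
    o1,d1=ray(a,ua);o2,d2=ray(b,ub)
    t=np.linalg.lstsq(np.c_[d1,-d2],o2-o1,rcond=None)[0]
    p,q=o1+t[0]*d1,o2+t[1]*d2;return (p+q)/2,np.linalg.norm(p-q)
def proj(s,p):
    K=np.array(s["K"]);E=np.array(s["extrinsics"])
    c=K@(E[:3,:3].T@(np.array(p)-E[:3,3]));return c[:2]/c[2]
names="base_plate wide_pad narrow_pad holder kingpin sleeve screwdriver bearing bushing spice_jar".split()
E
python3 - <<'E'
from h import *
np.set_printoptions(precision=1,suppress=True)
a=r.snapshot("scene");b=r.snapshot("top")
cv2.imwrite("pics/scene0.png",a["pixels"]);cv2.imwrite("pics/top0.png",b["pixels"])
print(np.array(a["extrinsics"]),np.array(b["extrinsics"]),np.array(b["K"]))
for n in names:
    for nm,s in(("sc",a),("top",b)):
        print(n,nm,[(np.round(d["xy"],1).tolist(),round(d["score"],2)) for d in r.landmark_of(s,n)[:4]],[(np.round(d["xy"],1).tolist(),round(d["score"],2),int(d["pixels"].sum())) for d in r.regions_of(s,n)[:4]])
E
```

```text
pics
[[   0.4    0.7   -0.6 1022.4]
 [   0.9   -0.3    0.2 -293.7]
 [   0.    -0.6   -0.8  830.1]
 [   0.     0.     0.     1. ]] [[  0.   -1.    0.1 360.8]
 [ -1.   -0.   -0.  -61.8]
 [  0.   -0.1  -1.  960.1]
 [  0.    0.    0.    1. ]] [[361.4   0.  319.6]
 [  0.  361.4 198.1]
 [  0.    0.    1. ]]
base_plate sc [([455.6, 235.9], 0.94), ([341.9, 209.8], 0.49)] [([454.7, 235.4], 0.83, 1040)]
base_plate top [([198.6, 128.2], 0.56), ([385.0, 193.1], 0.53)] [([197.2, 130.6], 0.85, 1324)]
wide_pad sc [([374.4, 262.6], 0.85)] [([368.8, 262.4], 0.8, 775)]
wide_pad top [([289.9, 132.4], 0.68)] [([293.3, 135.7], 0.7, 727)]
narrow_pad sc [([415.7, 193.2], 0.84), ([344.2, 209.4], 0.63)] [([417.7, 189.5], 0.7, 332)]
narrow_pad top [([197.9, 192.5], 0.94)] [([192.3, 192.7], 0.67, 480)]
holder sc [([391.9, 142.3], 0.96), ([247.6, 192.5], 0.85), ([345.9, 209.3], 0.58)] [([343.3, 207.8], 0.93, 552), ([393.6, 137.2], 0.93, 839), ([244.7, 190.1], 0.58, 570)]
holder top [([291.1, 201.3], 0.81), ([373.3, 271.3], 0.58), ([177.9, 281.2], 0.55)] [([178.6, 286.8], 0.91, 1801), ([376.7, 273.5], 0.81, 759), ([291.0, 201.8], 0.69, 738)]
kingpin sc [([288.1, 289.4], 0.63)] [([290.6, 293.7], 0.44, 167)]
kingpin top [([376.8, 129.9], 0.45)] [([376.0, 128.1], 0.7, 173)]
sleeve sc [([260.4, 239.4], 0.54)] [([260.0, 239.4], 0.78, 217)]
sleeve top [([291.6, 202.6], 0.72), ([384.9, 192.3], 0.52)] [([385.9, 191.1], 0.7, 227)]
screwdriver sc [([404.9, 232.3], 0.83)] [([395.9, 220.7], 0.74, 349)]
screwdriver top [([247.2, 148.5], 0.59)] [([245.7, 162.0], 0.71, 415)]
bearing sc [([306.2, 231.5], 0.58)] [([308.3, 232.5], 0.37, 54)]
bearing top [([340.1, 189.5], 0.58)] []
bushing sc [([331.7, 275.4], 0.63)] []
bushing top [([334.0, 133.5], 0.49)] []
spice_jar sc [([198.9, 286.5], 0.68)] [([195.6, 279.5], 0.57, 592)]
spice_jar top [([453.6, 175.1], 0.69)] [([460.0, 173.3], 0.78, 402)]
```

View pics/scene0.png

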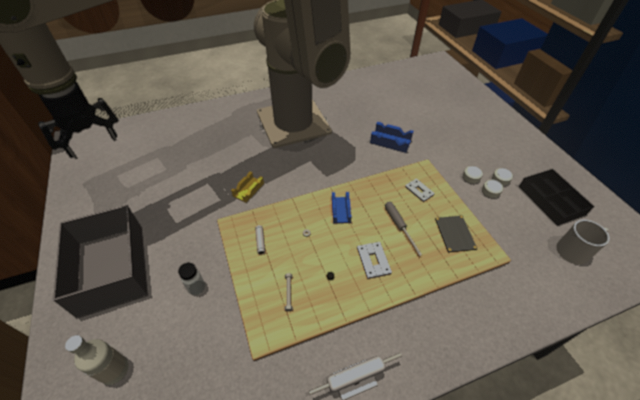

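Run:
```python
import cv2
t=cv2.imread("pics/top0.png");c=t[90:330,130:450]
cv2.imwrite("pics/topc0.png",cv2.resize(c,None,fx=2.5,fy=2.5,interpolation=cv2.INTER_CUBIC))
```

```text
(no output)
```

View pics/topc0.png

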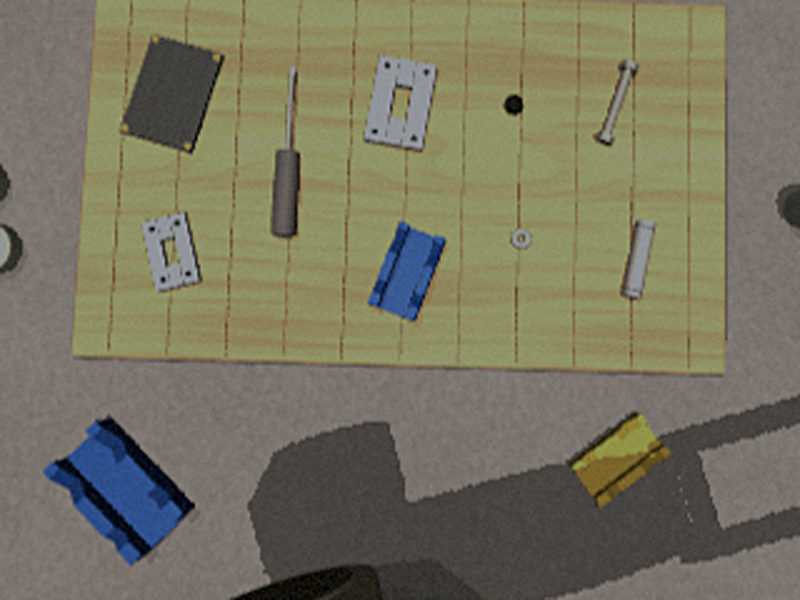

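Candidates for the holder: the small blue one on the board at top (291,202) / scene (343,208), the large blue one at top (179,284) / scene (393,137), and the yellow one at top (376,273) / scene (247,190). The small blue one fits, because it isn't yellow and is the smaller of the two blues. I'll confirm it in a crop and measure poses.

```bash
cat > m.py <<'E'
from h import *
from scipy.optimize import least_squares
# name: half-extents lx,ly, bottom->top heights rel origin
DIM=dict(base_plate=(55,39,0,8),wide_pad=(46,31,0,12),narrow_pad=(37,23,0,10),holder=(45,25,0,30),kingpin=(45,8.5,-8.5,8.5),sleeve=(40,10,-10,10))
def corners(n,x,y,z,yaw):
    lx,ly,b,t=DIM[n];c,s=np.cos(yaw),np.sin(yaw)
    if n in("kingpin","sleeve"):   # round section
        R=ly;P=[(sx*lx,R*np.cos(a),R*np.sin(a)) for sx in(-1,1) for a in np.arange(0,6.28,.35)]
    else: P=[(sx*lx,sy*ly,h) for sx in(-1,1) for sy in(-1,1) for h in(b,t)]
    return [np.array([x+c*p-s*q,y+s*p+c*q,z+h]) for p,q,h in P]
def desc(h):
    M=cv2.moments(h.astype(np.float32).reshape(-1,1,2));A=M["m00"]
    a,b,c=M["mu20"]/A,M["mu11"]/A,M["mu02"]/A
    th=np.array([a-c,2*b]);return np.array([M["m10"]/A,M["m01"]/A]),th/max(np.hypot(*th),1e-6)
def hull(n,s,p): return cv2.convexHull(np.array([proj(s,c) for c in corners(n,*p)],np.float32))
def mask(s,n,near):
    L=[d for d in r.regions_of(s,n) if np.hypot(*(np.array(d["xy"])-near))<25]
    if not L: return None
    m=L[0]["pixels"].astype(np.uint8)
    k=max(cv2.findContours(m,cv2.RETR_EXTERNAL,cv2.CHAIN_APPROX_NONE)[0],key=cv2.contourArea)
    return cv2.convexHull(k).astype(np.float32)
def fit(n,views,nears,p0):
    obs=[(s,desc(m)) for s,u in zip(views,nears) for m in [mask(s,n,np.array(u))] if m is not None]
    def f(p):
        o=[]
        for s,(c,t) in obs:
            C,T=desc(hull(n,s,p));o+=list(C-c)+list(3*(T-t))
        return o
    best=min((least_squares(f,[*p0[:3],np.radians(y)],x_scale=[10,10,10,.2]) for y in(p0[3],p0[3]+60,p0[3]-60)),key=lambda q:q.cost)
    return best.x,best.cost,len(obs)
E
python3 - <<'E'
from m import *
np.set_printoptions(precision=1,suppress=True)
a=r.snapshot("scene");b=r.snapshot("top")
U=dict(base_plate=((455,235),(198,128)),wide_pad=((374,262),(290,132)),narrow_pad=((417,190),(198,191)),holder=((343,208),(292,199)),kingpin=((289,291),(376,130)),sleeve=((260,239),(386,193)))
for n,(u,v) in U.items():
    p0=atz(b,v,20)
    p,c,k=fit(n,(a,b),(u,v),(p0[0],p0[1],20,0))
    print(n,p[:3],"yaw",np.degrees(p[3]),"cost %.2f"%c,k)
    for s in(a,b): cv2.polylines(s["pixels"],[np.round(hull(n,s,p)*16).astype(int)],True,(0,0,255),1,cv2.LINE_8,4)
for n,u,v in(("screwdriver",(404.9,232.3),(247.2,148.5)),("bearing",(306,231.5),(340,187)),("bushing",(331.7,275.4),(335,132)),("spice_jar",(199,286),(453.6,175.1))):
    print(n,tri(a,u,b,v))
A=cv2.resize(a["pixels"][170:310,230:490],(780,420),interpolation=cv2.INTER_CUBIC)
cv2.imwrite("pics/fitA.png",A)
cv2.imwrite("pics/fitB.png",cv2.resize(b["pixels"][100:230,160:420],(800,400),interpolation=cv2.INTER_CUBIC))
c=r.snapshot("scene")
cv2.imwrite("pics/hold.png",cv2.resize(c["pixels"][180:235,315:375],(600,550),interpolation=cv2.INTER_CUBIC))
E
```

```text
base_plate [627.6 251.8  20. ] yaw 0.0 cost 2.88 2
wide_pad [624.8   8.3  20. ] yaw 0.0 cost 1.43 2
narrow_pad [462.  241.8  20. ] yaw -3.6082869181135605e-06 cost 3.20 2
holder [446.3  -3.3  20. ] yaw 0.0 cost 6.72 2
kingpin [ 633.7 -220.9   20.1] yaw -0.2568067671456204 cost 4.05 2
sleeve [ 464.6 -245.8   20.3] yaw -0.5204466294662383 cost 1.60 2
screwdriver (array([578. , 122.6,  20.4]), np.float64(6.8091599549023485))
bearing (array([ 482.2, -125. ,   23. ]), np.float64(5.58156558238714))
bushing (array([ 628.6, -109.3,   22.9]), np.float64(3.7547910818894024))
spice_jar (array([ 526.9, -426.5,    4.1]), np.float64(14.972430412432821))
```

View pics/hold.png

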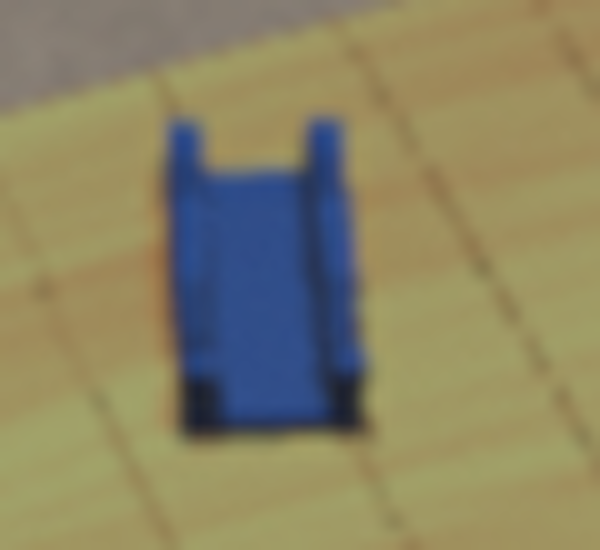

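View pics/fitB.png

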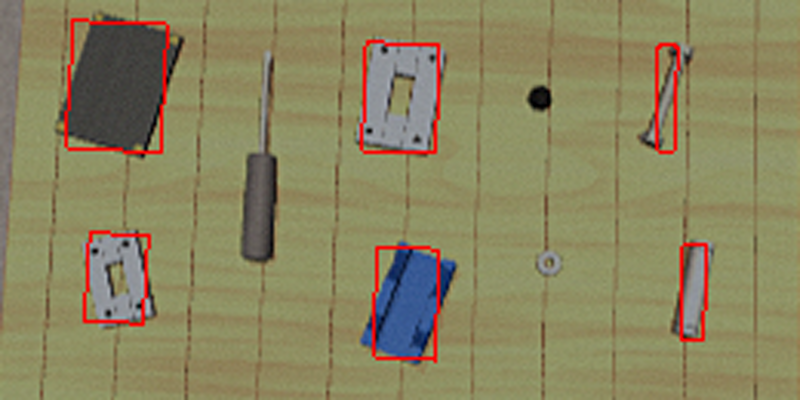

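View pics/fitA.png

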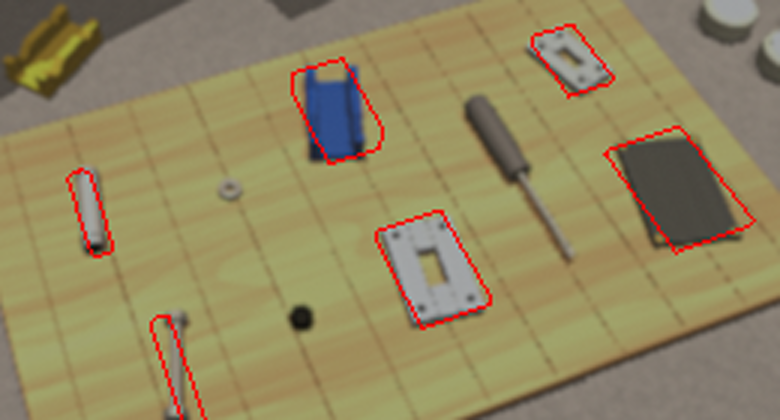

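The scene crop confirms the small blue holder. The optimiser got stuck on float32 steps, so I'll switch to Nelder-Mead and also look for the holder's groove direction.

```bash
python3 - <<'E'
t=open("m.py").read()
i=t.index("    best=min(")
t=t[:i]+'''    from scipy.optimize import minimize
    g=lambda q:sum(np.square(f([q[0],q[1],q[2],np.radians(q[3])])))
    best=min((minimize(g,[*p0[:3],y],method="Nelder-Mead",options=dict(initial_simplex=np.array([[*p0[:3],y]]*5)+np.r_[np.zeros((1,4)),np.diag([8,8,8,15])],xatol=.02,fatol=1e-4,maxiter=800)) for y in(p0[3],p0[3]+45,p0[3]-45)),key=lambda q:q.fun)
    x=best.x;x[3]=np.radians((x[3]+90)%180-90);return x,best.fun,len(obs)
'''
open("m.py","w").write(t)
E
cat > meas.py <<'E'
from m import *
np.set_printoptions(precision=1,suppress=True)
U=dict(base_plate=((455,235),(198,128)),wide_pad=((374,262),(290,132)),narrow_pad=((417,190),(198,191)),holder=((343,208),(292,199)),kingpin=((289,291),(376,130)),sleeve=((260,239),(386,193)))
def meas(names,a,b):
    for n in names:
        u,v=U[n];p0=atz(b,v,20)
        p,c,k=fit(n,(a,b),(u,v),(p0[0],p0[1],20,0))
        print(n,p[:3],"yaw %.1f cost %.2f"%(np.degrees(p[3]),c),k)
        for s in(a,b): cv2.polylines(s["pixels"],[np.round(hull(n,s,p)*16).astype(int)],True,(0,0,255),1,cv2.LINE_8,4)
E
python3 - <<'E'
from meas import *
N=8
A=[r.snapshot("scene") for _ in range(4)];B=[r.snapshot("top") for _ in range(4)]
ma=np.mean([x["pixels"] for x in A],0);mb=np.mean([x["pixels"] for x in B],0)
f=lambda m,r0,r1,c0,c1:cv2.resize(np.clip(m[r0:r1,c0:c1]*1.6,0,255).astype(np.uint8),(400,440),interpolation=cv2.INTER_LANCZOS4)
cv2.imwrite("pics/hold2.png",np.hstack([f(ma,185,229,323,363),f(mb,177,221,272,312)]))
a=r.snapshot("scene");b=r.snapshot("top")
meas(U,a,b)
A=cv2.resize(a["pixels"][170:310,230:490],(557,300));B=cv2.resize(b["pixels"][100:230,160:420],(557,300),interpolation=cv2.INTER_CUBIC)
cv2.imwrite("pics/fitAB.png",np.vstack([A,B]))
E
```

```text
base_plate [628.8 250.4  16.3] yaw -14.4 cost 0.00 2
wide_pad [626.6   9.   15.8] yaw -8.0 cost 0.06 2
narrow_pad [460.4 242.   14.2] yaw 17.1 cost 0.64 2
holder [446.9  -4.1  13.4] yaw -17.8 cost 0.38 2
kingpin [ 634.9 -221.6   16.1] yaw -17.3 cost 0.05 2
sleeve [ 465.1 -245.3   20.2] yaw -11.2 cost 0.03 2
```

View pics/hold2.png

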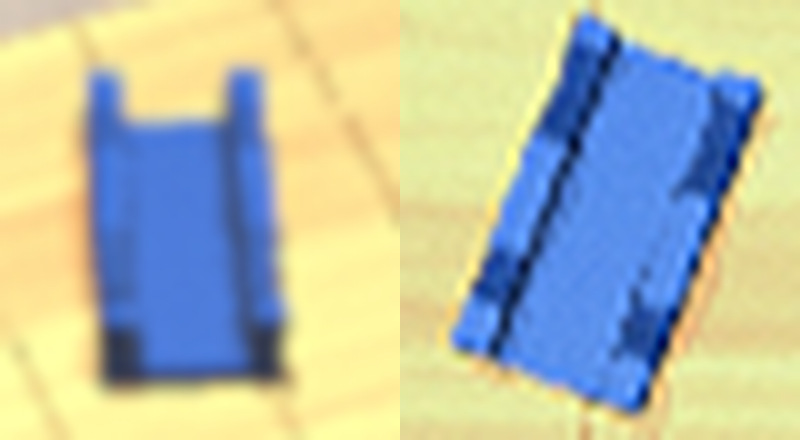

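View pics/fitAB.png

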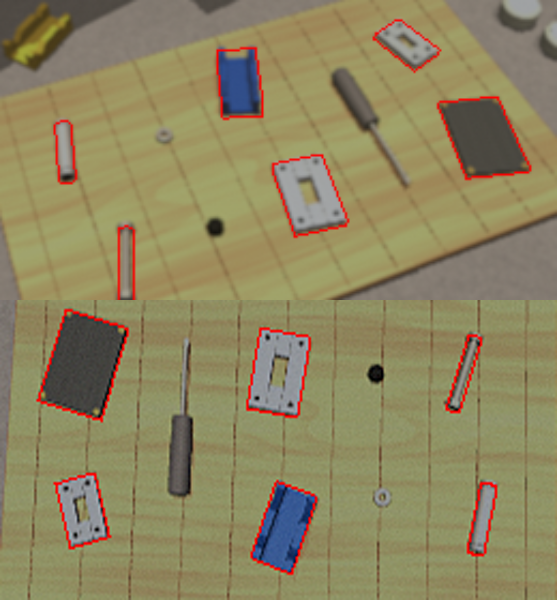

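The fits match all six outlines. The shaded groove patches at the holder's upper end (right panel, near (570,85) and (715,145)) are larger, so the wide groove faces world +x and the holder's yaw is −17.8°. Now a per-view cross-check with the heights fixed.

```bash
cat >> m.py <<'E'
def fitz(n,views,nears,p0):
    from scipy.optimize import minimize
    obs=[(s,desc(m)) for s,u in zip(views,nears) for m in [mask(s,n,np.array(u))] if m is not None]
    def g(q):
        o=0
        for s,(c,t) in obs:
            C,T=desc(hull(n,s,[q[0],q[1],p0[2],np.radians(q[2])]));o+=sum((C-c)**2)+9*sum((T-t)**2)
        return o
    x0=[p0[0],p0[1],p0[3]]
    b=minimize(g,x0,method="Nelder-Mead",options=dict(initial_simplex=np.array([x0]*4)+np.r_[np.zeros((1,3)),np.diag([8,8,10])],xatol=.02,fatol=1e-4,maxiter=500))
    return b.x,b.fun
E
python3 - <<'E'
from meas import *
a=r.snapshot("scene");b=r.snapshot("top")
Z=dict(base_plate=18,wide_pad=18,narrow_pad=18,holder=18,kingpin=26.5,sleeve=28);Y=dict(base_plate=-14,wide_pad=-8,narrow_pad=17,holder=-18,kingpin=-17,sleeve=-11)
for n,(u,v) in U.items():
    p0=[*atz(b,v,Z[n]),Y[n]]
    print(n,*["%s %.2f"%(np.round(x,1),c) for x,c in(fitz(n,(a,),(u,),p0),fitz(n,(b,),(v,),p0),fitz(n,(a,b),(u,v),p0))])
s=r.sense();print(s["tool_pos"],s["tcp_rot"],s["finger_gap"],s["time"])
E
```

```text
base_plate [631.  250.1 -11.7] 0.00 [629.1 250.8 -12.6] 0.00 [630.  250.7 -12.5] 0.24
wide_pad [628.    8.8  -5.5] 0.00 [624.4   8.8  -8.7] 0.00 [626.2   8.9  -7.2] 0.93
narrow_pad [462.2 241.5  18.1] 0.00 [460.6 240.6  17.1] 0.00 [461.2 241.   17.2] 0.21
holder [448.8  -5.2 -21. ] 0.00 [446.7  -4.4 -18.1] 0.00 [447.4  -4.6 -20. ] 0.32
kingpin [ 635.4 -219.4  -17.8] 0.00 [ 631.  -219.4  -17.8] 0.00 [ 633.3 -219.5  -17.7] 1.35
sleeve [ 468.9 -244.8  -11. ] 0.00 [ 467.3 -244.7  -10.1] 0.00 [ 468.  -244.8  -10.6] 0.15
[ 225.2 -556.1  198.9] [-180.   -0.   22.] 85.19042866040694 5.25
```

Views agree within 2–4 mm. The plate is at (630, 251) with yaw ≈ −13.5°, the wide pad at (626, 9) with yaw ≈ −8°. Moving above the wide pad.

Emit:
{"fn": "carry_out", "kwargs": {"commands": [{"jaw":0.085,"translation":[0.0243,-0.0155,0.0],"spin":0},{"jaw":0.085,"translation":[0.0243,-0.0155,0.0],"spin":0},{"jaw":0.085,"translation":[0.0243,-0.0155,0.0],"spin":0},{"jaw":0.085,"translation":[0.0243,-0.0155,0.0],"spin":0},{"jaw":0.085,"translation":[0.0243,-0.0155,0.0],"spin":0},{"jaw":0.085,"translation":[0.0243,-0.0155,0.0],"spin":0},{"jaw":0.085,"translation":[0.0243,-0.0155,0.0],"spin":0},{"jaw":0.085,"translation":[0.0243,-0.0155,0.0],"spin":0}], "squeeze": 40}}

```text
time: 5.92
tool_pos: [359.5, -367.0, 199.1]
tcp_rot: [180.0, -0.0, 22.0]
ft_force: [-0.2, 0.3, -0.4]
finger_gap: 84.6
grip_force: 0.0
```

```bash
cat > plan.py <<'E'
import sys
from h import *
# usage: plan.py x y z yaw : total tool-frame shift at present yaw, after-turn shift, spin
x,y,z,w=map(float,sys.argv[1:5]);s=r.sense();p=np.array(s["tool_pos"]);yaw=s["tcp_rot"][2]
d=np.array([x,y,z])-p
for lab,a in(("now",yaw),("after",w)):
    c,q=np.cos(np.radians(a)),np.sin(np.radians(a));print(lab,np.round([d[0]*c+d[1]*q,d[0]*q-d[1]*c,-d[2]],1))
dw=(w-yaw+180)%360-180
print("spin",round(-np.radians(dw),3),"pos",np.round(p,1),"rot",np.round(s["tcp_rot"],2),"gap",round(s["finger_gap"],1),"F",np.round(s["ft_force"],1),"grip",round(s["grip_force"],1),"t",round(s["time"],1),"q",np.round(s["joint_pos"],0))
E
python3 plan.py 626 9 120 -8
```

```text
now [ 388.1 -248.5   79.1]
after [ 211.6 -409.5   79.1]
spin 0.524 pos [ 359.5 -367.   199.1] rot [ 1.7998e+02 -1.0000e-02  2.2040e+01] gap 84.6 F [-0.2  0.3 -0.4] grip 0.0 t 5.9 q [-51.  -6.  99.   0.  87.  17.]
```

Emit:
{"fn": "carry_out", "kwargs": {"commands": [{"jaw":0.085,"translation":[0.0243,-0.0155,0.0]},{"jaw":0.085,"translation":[0.0243,-0.0155,0.0]},{"jaw":0.085,"translation":[0.0243,-0.0155,0.0]},{"jaw":0.085,"translation":[0.0243,-0.0155,0.0]},{"jaw":0.085,"translation":[0.0243,-0.0155,0.0]},{"jaw":0.085,"translation":[0.0243,-0.0155,0.0]},{"jaw":0.085,"translation":[0.0243,-0.0155,0.0]},{"jaw":0.085,"translation":[0.0243,-0.0155,0.0]}]}}

```text
invalid input
```

Emit:
{"fn": "carry_out", "kwargs": {"commands": [{"jaw":0.085,"translation":[0.0243,-0.0155,0.01]},{"jaw":0.085,"translation":[0.0243,-0.0155,0.01]},{"jaw":0.085,"translation":[0.0243,-0.0155,0.01]},{"jaw":0.085,"translation":[0.0243,-0.0155,0.01]},{"jaw":0.085,"translation":[0.0243,-0.0155,0.01]},{"jaw":0.085,"translation":[0.0243,-0.0155,0.01]},{"jaw":0.085,"translation":[0.0243,-0.0155,0.01]},{"jaw":0.085,"translation":[0.0243,-0.0155,0.01]}]}}

```text
invalid input
```

Emit:
{"fn": "carry_out", "kwargs": {"commands": [{"jaw":0.085,"translation":[0,0,0],"spin":0.0655},{"jaw":0.085,"translation":[0,0,0],"spin":0.0655},{"jaw":0.085,"translation":[0,0,0],"spin":0.0655},{"jaw":0.085,"translation":[0,0,0],"spin":0.0655},{"jaw":0.085,"translation":[0,0,0],"spin":0.0655},{"jaw":0.085,"translation":[0,0,0],"spin":0.0655},{"jaw":0.085,"translation":[0,0,0],"spin":0.0655},{"jaw":0.085,"translation":[0,0,0],"spin":0.0655}]}}

```text
time: 6.58
tool_pos: [358.9, -368.2, 199.0]
tcp_rot: [180.0, -0.0, -8.2]
ft_force: [0.4, 0.3, -0.1]
finger_gap: 84.8
grip_force: 0.0
```

```bash
python3 plan.py 626 9 22 -8
```

```text
now [ 210.8 -411.3  177. ]
after [ 212.  -410.7  177. ]
spin -0.003 pos [ 358.9 -368.2  199. ] rot [ 1.7999e+02 -1.0000e-02 -8.1600e+00] gap 84.8 F [ 0.4  0.3 -0.1] grip 0.0 t 6.6 q [-51.  -6.  99.  -0.  87.  47.]
```

Emit:
{"fn": "carry_out", "kwargs": {"commands": [{"jaw":0.085,"translation":[0.0132,-0.0257,0.004],"spin":0},{"jaw":0.085,"translation":[0.0132,-0.0257,0.004],"spin":0},{"jaw":0.085,"translation":[0.0132,-0.0257,0.004],"spin":0},{"jaw":0.085,"translation":[0.0132,-0.0257,0.004],"spin":0},{"jaw":0.085,"translation":[0.0132,-0.0257,0.004],"spin":0},{"jaw":0.085,"translation":[0.0132,-0.0257,0.004],"spin":0},{"jaw":0.085,"translation":[0.0132,-0.0257,0.004],"spin":0},{"jaw":0.085,"translation":[0.0132,-0.0257,0.004],"spin":0}]}}

```text
time: 7.25
tool_pos: [492.7, -178.0, 166.9]
tcp_rot: [180.0, -0.0, -8.0]
ft_force: [-0.4, -0.5, 0.1]
finger_gap: 85.0
grip_force: 0.0
```

Emit:
{"fn": "carry_out", "kwargs": {"commands": [{"jaw":0.085,"translation":[0.0132,-0.0257,0.004],"spin":0},{"jaw":0.085,"translation":[0.0132,-0.0257,0.004],"spin":0},{"jaw":0.085,"translation":[0.0132,-0.0257,0.004],"spin":0},{"jaw":0.085,"translation":[0.0132,-0.0257,0.004],"spin":0},{"jaw":0.085,"translation":[0.0132,-0.0257,0.004],"spin":0},{"jaw":0.085,"translation":[0.0132,-0.0257,0.004],"spin":0},{"jaw":0.085,"translation":[0.0132,-0.0257,0.004],"spin":0},{"jaw":0.085,"translation":[0,0,0],"spin":0}]}}

```text
time: 7.92
tool_pos: [609.9, -9.5, 137.7]
tcp_rot: [-179.9, 0.0, -7.8]
ft_force: [0.9, 0.4, -0.5]
finger_gap: 85.4
grip_force: 0.0
```

```bash
python3 plan.py 626 9 20 -8
```

```text
now [ 13.5 -20.5 117.7]
after [ 13.4 -20.6 117.7]
spin 0.004 pos [609.9  -9.5 137.7] rot [-1.7989e+02  3.0000e-02 -7.7900e+00] gap 85.4 F [ 0.9  0.4 -0.5] grip 0.0 t 7.9 q [-6. 11. 88.  0. 81. 92.]
```

Emit:
{"fn": "carry_out", "kwargs": {"commands": [{"jaw":0.085,"translation":[0.0034,-0.0051,0.015],"spin":0},{"jaw":0.085,"translation":[0.0034,-0.0051,0.015],"spin":0},{"jaw":0.085,"translation":[0.0034,-0.0051,0.015],"spin":0},{"jaw":0.085,"translation":[0.0034,-0.0051,0.015],"spin":0},{"jaw":0.085,"translation":[0,0,0.012],"spin":0},{"jaw":0.085,"translation":[0,0,0.012],"spin":0},{"jaw":0.085,"translation":[0,0,0.012],"spin":0},{"jaw":0.085,"translation":[0,0,0],"spin":0}]}}

```text
time: 8.58
tool_pos: [622.4, 4.2, 39.2]
tcp_rot: [180.0, 0.3, -8.0]
ft_force: [-0.7, -0.2, -0.9]
finger_gap: 85.0
grip_force: 0.0
```

Run:
```python
from h import *
a=r.snapshot("scene");b=r.snapshot("top");s=r.sense();print(s["tool_pos"],s["tcp_rot"])
for v in(a,b):print(proj(v,s["tool_pos"]))
cv2.imwrite("pics/g1.png",np.hstack([cv2.resize(v["pixels"][r0:r0+100,c0:c0+100],(400,400),interpolation=cv2.INTER_CUBIC) for v,r0,c0 in((a,205,320),(b,80,240))]))
```

```text
[624.16451763   4.11424974  42.26697057] [ 1.79991436e+02  7.45258999e-02 -7.99660238e+00]
[372.58012932 255.60875009]
[291.07009158 129.91125838]
```

View pics/g1.png

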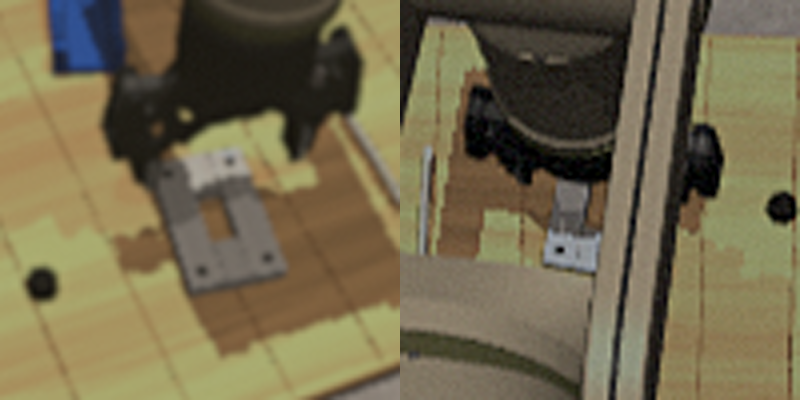

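The shot shows the open fingers straddling the wide pad, with tips near scene (357,247) and (395,242). That is about 10 px above the projected TCP, so the open tips do sit ~13 mm behind the TCP. Descending.

Emit:
{"fn": "carry_out", "kwargs": {"commands": [{"jaw":0.085,"translation":[0.0013,-0.005,0.0],"spin":0},{"jaw":0.085,"translation":[0,0,0.007],"spin":0},{"jaw":0.085,"translation":[0,0,0.007],"spin":0},{"jaw":0.085,"translation":[0,0,0.006],"spin":0},{"jaw":0.085,"translation":[0,0,0.006],"spin":0},{"jaw":0.085,"translation":[0,0,0],"spin":0},{"jaw":0.085,"translation":[0,0,0],"spin":0},{"jaw":0.085,"translation":[0,0,0],"spin":0}]}}

```text
time: 9.35
tool_pos: [626.7, 9.1, 16.9]
tcp_rot: [180.0, 0.0, -8.0]
ft_force: [-0.6, -0.1, 0.5]
finger_gap: 84.9
grip_force: 0.0
```

```bash
python3 plan.py 626 9 15 -8
```

```text
now [-0.7  0.2  1.9]
after [-0.7  0.2  1.9]
spin 0.0 pos [626.7   9.1  16.9] rot [ 1.80e+02  1.00e-02 -7.98e+00] gap 84.9 F [-0.6 -0.1  0.5] grip 0.0 t 9.3 q [-4. 20. 90.  0. 70. 94.]
```

Emit:
{"fn": "carry_out", "kwargs": {"commands": [{"jaw":0.05,"translation":[0,0,0.002],"spin":0},{"jaw":0.05,"translation":[0,0,0],"spin":0},{"jaw":0.05,"translation":[0,0,0],"spin":0},{"jaw":0.05,"translation":[0,0,0],"spin":0},{"jaw":0.05,"translation":[0,0,0],"spin":0},{"jaw":0.05,"translation":[0,0,0],"spin":0},{"jaw":0.05,"translation":[0,0,0],"spin":0},{"jaw":0.05,"translation":[0,0,0],"spin":0}], "squeeze": 50}}

```text
time: 10.02
tool_pos: [626.8, 9.2, 14.9]
tcp_rot: [180.0, -0.0, -8.0]
ft_force: [-0.4, 0.9, -0.0]
finger_gap: 49.8
grip_force: 0.0
```

Emit:
{"fn": "carry_out", "kwargs": {"commands": [{"jaw":0.05,"translation":[0,0,0],"spin":0},{"jaw":0.05,"translation":[0,0,-0.005],"spin":0},{"jaw":0.05,"translation":[0,0,-0.01],"spin":0},{"jaw":0.05,"translation":[0,0,-0.015],"spin":0},{"jaw":0.05,"translation":[0,0,-0.015],"spin":0},{"jaw":0.05,"translation":[0,0,-0.015],"spin":0},{"jaw":0.05,"translation":[0,0,-0.01],"spin":0},{"jaw":0.05,"translation":[0,0,0],"spin":0}]}}

```text
time: 10.68
tool_pos: [629.1, 9.0, 89.0]
tcp_rot: [-180.0, -0.3, -8.0]
ft_force: [0.2, -0.8, 0.6]
finger_gap: 49.9
grip_force: 0.0
```

```bash
python3 plan.py 630 251 85 -13.5
```

```text
now [ -32.7 -239.8    4. ]
after [ -55.6 -235.5    4. ]
spin 0.096 pos [629.1   9.   89. ] rot [-179.98   -0.33   -7.97] gap 49.9 F [ 0.2 -0.8  0.6] grip 0.0 t 10.7 q [-4. 16. 88.  0. 76. 94.]
```

The grip missed, since the gap closed to 50 mm with no force. Looking before trying again.

Run:
```python
from h import *
a=r.snapshot("scene");b=r.snapshot("top");s=r.sense();T=np.array(s["tool_pos"])
for v in(a,):
    print(proj(v,T),proj(v,T+[0,0,19]),[proj(v,[626,9,z]) for z in(18,30)])
    for p in(T,T+[0,0,7],[626,9,30]): cv2.circle(v["pixels"],tuple(np.round(proj(v,p)).astype(int)),1,(0,0,255),-1)
cv2.imwrite("pics/g2.png",cv2.resize(a["pixels"][190:300,310:440],(780,660)[:2] and (708,600),interpolation=cv2.INTER_CUBIC))
```

```text
[377.10353558 246.52594393] [378.10415546 242.15247193] [array([373.53231194, 260.60112509]), array([374.08889417, 258.15310469])]
```

View pics/g2.png

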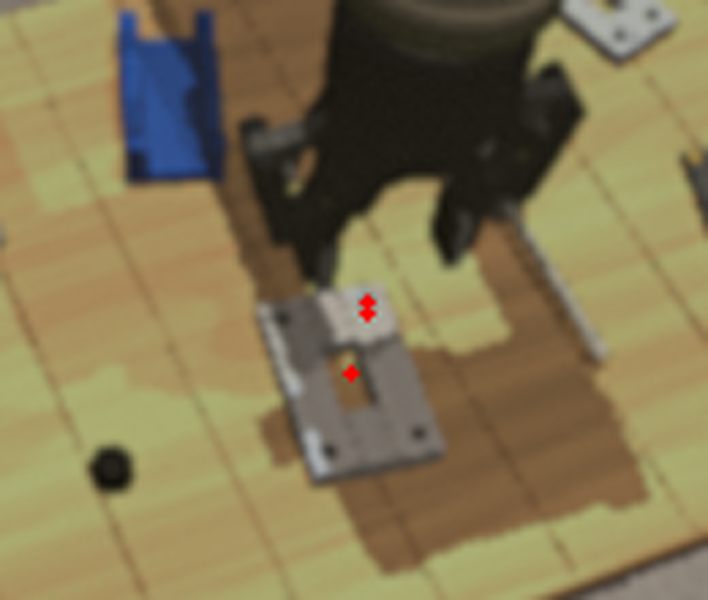

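Fingertips at scene ≈ (368,242) and (393,238) sit well above the reported TCP at this opening, and the pad at (374,260) is undisturbed. I'll find where the tips really are by touching bare board between the holder and the pad.

Emit:
{"fn": "carry_out", "kwargs": {"commands": [{"jaw":0.05,"translation":[-0.0233,0.0033,0],"spin":0},{"jaw":0.05,"translation":[-0.0233,0.0033,0],"spin":0},{"jaw":0.05,"translation":[-0.0233,0.0033,0],"spin":0},{"jaw":0.05,"translation":[-0.0233,0.0033,0],"spin":0},{"jaw":0.05,"translation":[0,0,0.017],"spin":0},{"jaw":0.05,"translation":[0,0,0.017],"spin":0},{"jaw":0.05,"translation":[0,0,0.017],"spin":0},{"jaw":0.05,"translation":[0,0,0.017],"spin":0}]}}

```text
time: 11.45
tool_pos: [531.5, 9.1, 15.1]
tcp_rot: [180.0, 0.1, -8.0]
ft_force: [1.0, 0.5, -1.1]
finger_gap: 50.4
grip_force: 0.0
```

Emit:
{"fn": "carry_out", "kwargs": {"commands": [{"jaw":0.05,"translation":[0,0,0.001],"spin":0},{"jaw":0.05,"translation":[0,0,0.001],"spin":0},{"jaw":0.05,"translation":[0,0,0.001],"spin":0},{"jaw":0.05,"translation":[0,0,0.001],"spin":0},{"jaw":0.05,"translation":[0,0,0],"spin":0},{"jaw":0.05,"translation":[0,0,0],"spin":0},{"jaw":0.05,"translation":[0,0,0],"spin":0},{"jaw":0.05,"translation":[0,0,0],"spin":0}]}}

```text
time: 12.12
tool_pos: [533.0, 9.0, 13.4]
tcp_rot: [-180.0, -0.0, -8.0]
ft_force: [-0.9, -0.1, 0.6]
finger_gap: 49.9
grip_force: 0.0
```

Emit:
{"fn": "carry_out", "kwargs": {"commands": [{"jaw":0.05,"translation":[0,0,0.001],"spin":0},{"jaw":0.05,"translation":[0,0,0.001],"spin":0},{"jaw":0.05,"translation":[0,0,0.001],"spin":0},{"jaw":0.05,"translation":[0,0,0],"spin":0},{"jaw":0.05,"translation":[0,0,0],"spin":0},{"jaw":0.05,"translation":[0,0,0],"spin":0},{"jaw":0.05,"translation":[0,0,0],"spin":0},{"jaw":0.05,"translation":[0,0,0],"spin":0}]}}

```text
time: 12.78
tool_pos: [532.6, 9.0, 9.9]
tcp_rot: [180.0, -0.0, -8.0]
ft_force: [1.0, 0.2, 0.2]
finger_gap: 49.9
grip_force: 0.0
```

Emit:
{"fn": "carry_out", "kwargs": {"commands": [{"jaw":0.05,"translation":[0,0,0.001],"spin":0},{"jaw":0.05,"translation":[0,0,0.001],"spin":0},{"jaw":0.05,"translation":[0,0,0.001],"spin":0},{"jaw":0.05,"translation":[0,0,0.001],"spin":0},{"jaw":0.05,"translation":[0,0,0],"spin":0},{"jaw":0.05,"translation":[0,0,0],"spin":0},{"jaw":0.05,"translation":[0,0,0],"spin":0},{"jaw":0.05,"translation":[0,0,0],"spin":0}]}}

```text
time: 13.45
tool_pos: [532.7, 9.0, 5.9]
tcp_rot: [180.0, -0.0, -8.0]
ft_force: [0.0, 0.5, 0.2]
finger_gap: 50.1
grip_force: 0.0
```

Run:
```python
from h import *
a=r.snapshot("scene");b=r.snapshot("top");s=r.sense();T=np.array(s["tool_pos"])
print(T,s["ft_force"],s["joint_pos"])
for v in(a,b):
    p=proj(v,T);print(p,proj(v,T+[0,0,19]))
    cv2.circle(v["pixels"],tuple(np.round(p).astype(int)),1,(0,0,255),-1)
cv2.imwrite("pics/g3.png",np.hstack([cv2.resize(v["pixels"][r0:r0+110,c0:c0+75],(400,587),interpolation=cv2.INTER_CUBIC) for v,r0,c0 in((a,175,325),(b,110,255))]))
```

```text
[532.68079187   9.01054261   5.96971448] [-0.46025022  0.20888117  1.38462204] [-4.54598230e+00  7.68446832e+00  1.06238427e+02  3.18267588e-04
  6.60689676e+01  9.34292023e+01]
[357.70663667 234.92227433] [358.29902934 230.90047719]
[288.85505522 167.16899712] [288.36348393 165.86209899]
```

View pics/g3.png

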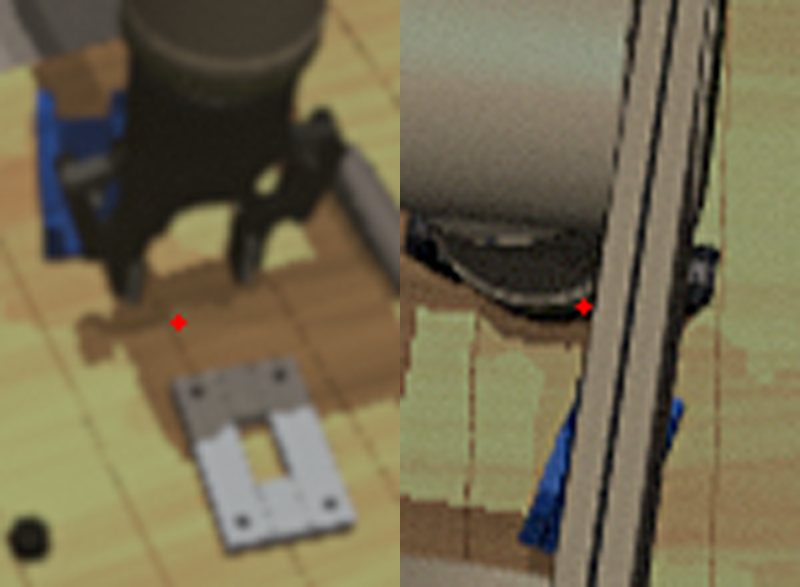

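The tips, mid (360,229) in the scene view, are still roughly 25 mm above the reported TCP, and the shadow shows no contact yet. Continuing the guarded descent.

Emit:
{"fn": "carry_out", "kwargs": {"commands": [{"jaw":0.05,"translation":[0,0,0.001],"spin":0},{"jaw":0.05,"translation":[0,0,0.001],"spin":0},{"jaw":0.05,"translation":[0,0,0.001],"spin":0},{"jaw":0.05,"translation":[0,0,0.001],"spin":0},{"jaw":0.05,"translation":[0,0,0],"spin":0},{"jaw":0.05,"translation":[0,0,0],"spin":0},{"jaw":0.05,"translation":[0,0,0],"spin":0},{"jaw":0.05,"translation":[0,0,0],"spin":0}]}}

```text
time: 14.22
tool_pos: [532.7, 9.0, 2.0]
tcp_rot: [-180.0, -0.0, -8.0]
ft_force: [-0.3, -0.2, 0.3]
finger_gap: 50.3
grip_force: 0.0
```

```bash
python3 plan.py 533 9 5 -8
```

```text
now [ 0.3 -0.  -3. ]
after [ 0.3 -0.  -3. ]
spin 0.0 pos [532.7   9.    2. ] rot [-1.80e+02 -1.00e-02 -7.98e+00] gap 50.3 F [-0.3 -0.2  0.3] grip 0.0 t 14.2 q [ -5.   8. 106.   0.  66.  93.]
```

Emit:
{"fn": "carry_out", "kwargs": {"commands": [{"jaw":0.05,"translation":[0,0,0.001],"spin":0},{"jaw":0.05,"translation":[0,0,0.001],"spin":0},{"jaw":0.05,"translation":[0,0,0.001],"spin":0},{"jaw":0.05,"translation":[0,0,0.001],"spin":0},{"jaw":0.05,"translation":[0,0,0],"spin":0},{"jaw":0.05,"translation":[0,0,0],"spin":0},{"jaw":0.05,"translation":[0,0,0],"spin":0},{"jaw":0.05,"translation":[0,0,0],"spin":0}]}}

```text
time: 14.88
tool_pos: [532.7, 9.0, -2.0]
tcp_rot: [180.0, -0.0, -8.0]
ft_force: [0.1, 0.0, -0.1]
finger_gap: 50.0
grip_force: 0.0
```

Emit:
{"fn": "carry_out", "kwargs": {"commands": [{"jaw":0.05,"translation":[0,0,0.001],"spin":0},{"jaw":0.05,"translation":[0,0,0.001],"spin":0},{"jaw":0.05,"translation":[0,0,0.001],"spin":0},{"jaw":0.05,"translation":[0,0,0],"spin":0},{"jaw":0.05,"translation":[0,0,0],"spin":0},{"jaw":0.05,"translation":[0,0,0],"spin":0},{"jaw":0.05,"translation":[0,0,0],"spin":0},{"jaw":0.05,"translation":[0,0,0],"spin":0}]}}

```text
time: 15.55
tool_pos: [532.6, 9.0, -5.1]
tcp_rot: [-180.0, -0.0, -8.0]
ft_force: [0.1, -0.3, -0.2]
finger_gap: 50.0
grip_force: 0.0
```

Emit:
{"fn": "carry_out", "kwargs": {"commands": [{"jaw":0.05,"translation":[0,0,0.001],"spin":0},{"jaw":0.05,"translation":[0,0,0.001],"spin":0},{"jaw":0.05,"translation":[0,0,0],"spin":0},{"jaw":0.05,"translation":[0,0,0],"spin":0},{"jaw":0.05,"translation":[0,0,0],"spin":0},{"jaw":0.05,"translation":[0,0,0],"spin":0},{"jaw":0.05,"translation":[0,0,0],"spin":0},{"jaw":0.05,"translation":[0,0,0],"spin":0}]}}

```text
time: 16.22
tool_pos: [532.6, 9.0, -7.1]
tcp_rot: [-180.0, -0.0, -8.0]
ft_force: [0.6, -0.2, -0.1]
finger_gap: 49.8
grip_force: 0.0
```

Emit:
{"fn": "carry_out", "kwargs": {"commands": [{"jaw":0.05,"translation":[0,0,0.001],"spin":0},{"jaw":0.05,"translation":[0,0,0.001],"spin":0},{"jaw":0.05,"translation":[0,0,0],"spin":0},{"jaw":0.05,"translation":[0,0,0],"spin":0},{"jaw":0.05,"translation":[0,0,0],"spin":0},{"jaw":0.05,"translation":[0,0,0],"spin":0},{"jaw":0.05,"translation":[0,0,0],"spin":0},{"jaw":0.05,"translation":[0,0,0],"spin":0}]}}

```text
time: 16.88
tool_pos: [532.6, 9.0, -9.1]
tcp_rot: [-180.0, -0.0, -8.0]
ft_force: [0.2, 0.5, -0.5]
finger_gap: 49.9
grip_force: 0.0
```

Emit:
{"fn": "carry_out", "kwargs": {"commands": [{"jaw":0.05,"translation":[0,0,0.001],"spin":0},{"jaw":0.05,"translation":[0,0,0.001],"spin":0},{"jaw":0.05,"translation":[0,0,0],"spin":0},{"jaw":0.05,"translation":[0,0,0],"spin":0},{"jaw":0.05,"translation":[0,0,0],"spin":0},{"jaw":0.05,"translation":[0,0,0],"spin":0},{"jaw":0.05,"translation":[0,0,0],"spin":0},{"jaw":0.05,"translation":[0,0,0],"spin":0}]}}

```text
time: 17.55
tool_pos: [532.6, 9.0, -11.1]
tcp_rot: [-180.0, -0.0, -8.0]
ft_force: [0.6, -0.7, 0.1]
finger_gap: 50.2
grip_force: 0.0
```

Emit:
{"fn": "carry_out", "kwargs": {"commands": [{"jaw":0.05,"translation":[0,0,0.001],"spin":0},{"jaw":0.05,"translation":[0,0,0.001],"spin":0},{"jaw":0.05,"translation":[0,0,0],"spin":0},{"jaw":0.05,"translation":[0,0,0],"spin":0},{"jaw":0.05,"translation":[0,0,0],"spin":0},{"jaw":0.05,"translation":[0,0,0],"spin":0},{"jaw":0.05,"translation":[0,0,0],"spin":0},{"jaw":0.05,"translation":[0,0,0],"spin":0}]}}

```text
time: 18.22
tool_pos: [532.6, 9.0, -13.1]
tcp_rot: [-180.0, -0.0, -8.0]
ft_force: [-0.6, 0.6, -0.1]
finger_gap: 49.9
grip_force: 0.0
```

Run:
```python
from h import *
a=r.snapshot("scene");s=r.sense();T=np.array(s["tool_pos"])
print(T,s["ft_force"],r.grasp_offset)
print(proj(a,T),[proj(a,[T[0],T[1],z]) for z in(18,40)])
cv2.imwrite("pics/g4.png",cv2.resize(a["pixels"][190:265,310:410],(800,600),interpolation=cv2.INTER_CUBIC))
```

```text
[532.66832388   9.02749131 -13.05977854] [-0.39048854 -0.26165142  0.15360053] 18.700000000000003
[357.13414692 238.82859819] [array([358.08344899, 232.38419196]), array([358.78409251, 227.62782239])]
```

View pics/g4.png

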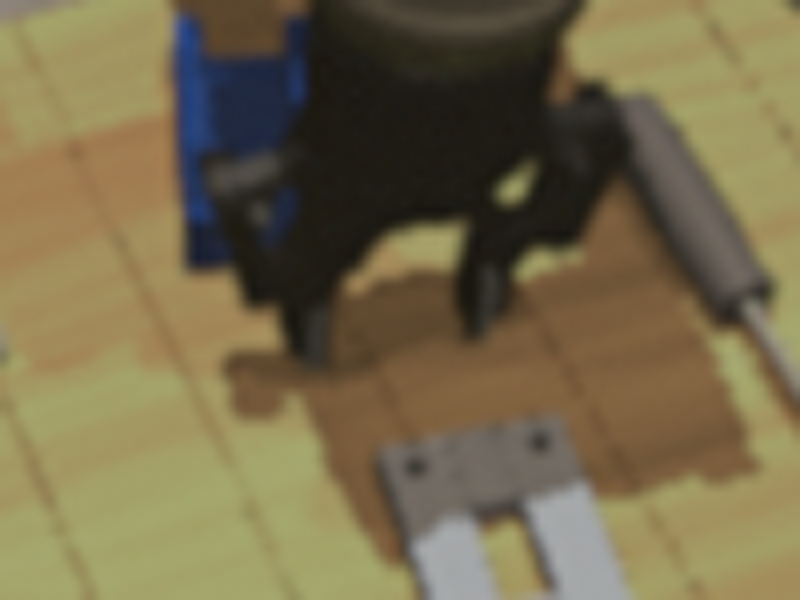

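Tips now at (349,235) and (370,232) in the scene view, close to the board row expected there (232–237). No force yet, so I keep descending gently.

Emit:
{"fn": "carry_out", "kwargs": {"commands": [{"jaw":0.05,"translation":[0,0,0.001],"spin":0},{"jaw":0.05,"translation":[0,0,0],"spin":0},{"jaw":0.05,"translation":[0,0,0.001],"spin":0},{"jaw":0.05,"translation":[0,0,0],"spin":0},{"jaw":0.05,"translation":[0,0,0],"spin":0},{"jaw":0.05,"translation":[0,0,0],"spin":0},{"jaw":0.05,"translation":[0,0,0],"spin":0},{"jaw":0.05,"translation":[0,0,0],"spin":0}]}}

```text
time: 18.93
tool_pos: [532.6, 9.0, -15.1]
tcp_rot: [-180.0, -0.0, -8.0]
ft_force: [-0.2, -0.5, 0.8]
finger_gap: 50.0
grip_force: 0.0
```

Emit:
{"fn": "carry_out", "kwargs": {"commands": [{"jaw":0.05,"translation":[0,0,0.001],"spin":0},{"jaw":0.05,"translation":[0,0,0],"spin":0},{"jaw":0.05,"translation":[0,0,0.001],"spin":0},{"jaw":0.05,"translation":[0,0,0],"spin":0},{"jaw":0.05,"translation":[0,0,0],"spin":0},{"jaw":0.05,"translation":[0,0,0],"spin":0},{"jaw":0.05,"translation":[0,0,0],"spin":0},{"jaw":0.05,"translation":[0,0,0],"spin":0}]}}

```text
time: 19.6
tool_pos: [532.6, 9.0, -17.1]
tcp_rot: [-180.0, 0.0, -8.0]
ft_force: [-1.0, 0.5, 0.3]
finger_gap: 50.0
grip_force: 0.0
```

Emit:
{"fn": "carry_out", "kwargs": {"commands": [{"jaw":0.05,"translation":[0,0,0.001],"spin":0},{"jaw":0.05,"translation":[0,0,0],"spin":0},{"jaw":0.05,"translation":[0,0,0.001],"spin":0},{"jaw":0.05,"translation":[0,0,0],"spin":0},{"jaw":0.05,"translation":[0,0,0],"spin":0},{"jaw":0.05,"translation":[0,0,0],"spin":0},{"jaw":0.05,"translation":[0,0,0],"spin":0},{"jaw":0.05,"translation":[0,0,0],"spin":0}]}}

```text
time: 20.27
tool_pos: [532.9, 9.0, -17.4]
tcp_rot: [180.0, -0.0, -8.0]
ft_force: [-8.8, -0.1, 17.5]
finger_gap: 50.2
grip_force: 8.7
```

Emit:
{"fn": "carry_out", "kwargs": {"commands": [{"jaw":0.05,"translation":[0,0,0.001],"spin":0},{"jaw":0.05,"translation":[0,0,0],"spin":0},{"jaw":0.05,"translation":[0,0,0.001],"spin":0},{"jaw":0.05,"translation":[0,0,0],"spin":0},{"jaw":0.05,"translation":[0,0,0],"spin":0},{"jaw":0.05,"translation":[0,0,0],"spin":0},{"jaw":0.05,"translation":[0,0,0],"spin":0},{"jaw":0.05,"translation":[0,0,0],"spin":0}]}}

```text
time: 20.93
tool_pos: [532.9, 9.0, -17.6]
tcp_rot: [180.0, 0.0, -8.0]
ft_force: [-20.3, -0.1, 37.2]
finger_gap: 50.4
grip_force: 19.0
```

Contact at TCP z ≈ −17.2, where the board top is 18. So the real tips sit about 35 mm above the reported TCP at a 50 mm gap. I'll apply this measured offset: raise, open, and return to the pad.

Emit:
{"fn": "carry_out", "kwargs": {"commands": [{"jaw":0.05,"translation":[0,0,-0.005],"spin":0},{"jaw":0.05,"translation":[0,0,-0.015],"spin":0},{"jaw":0.085,"translation":[0,0,-0.015],"spin":0},{"jaw":0.085,"translation":[0,0,-0.015],"spin":0},{"jaw":0.085,"translation":[0.023,-0.0033,0],"spin":0},{"jaw":0.085,"translation":[0.023,-0.0033,0],"spin":0},{"jaw":0.085,"translation":[0.023,-0.0033,0],"spin":0},{"jaw":0.085,"translation":[0.023,-0.0033,0],"spin":0}]}}

```text
time: 21.6
tool_pos: [626.7, 9.4, 29.1]
tcp_rot: [-180.0, -0.0, -8.0]
ft_force: [0.2, -0.0, -0.4]
finger_gap: 84.9
grip_force: 0.0
```

Emit:
{"fn": "carry_out", "kwargs": {"commands": [{"jaw":0.085,"translation":[0,0,0.0],"spin":0},{"jaw":0.085,"translation":[0,0,0],"spin":0},{"jaw":0.085,"translation":[0,0,0],"spin":0},{"jaw":0.085,"translation":[0,0,0],"spin":0},{"jaw":0.085,"translation":[0,0,0],"spin":0},{"jaw":0.085,"translation":[0,0,0],"spin":0},{"jaw":0.085,"translation":[0,0,0],"spin":0},{"jaw":0.085,"translation":[0,0,0],"spin":0}]}}

```text
time: 22.27
tool_pos: [625.4, 9.4, 29.1]
tcp_rot: [-180.0, -0.0, -8.0]
ft_force: [0.6, -0.2, -0.1]
finger_gap: 85.4
grip_force: 0.0
```

```bash
python3 plan.py 626 9 -17 -8
```

```text
now [ 0.7  0.3 46.1]
after [ 0.7  0.3 46.1]
spin 0.0 pos [625.4   9.4  29.1] rot [-1.80e+02 -1.00e-02 -7.97e+00] gap 85.4 F [ 0.6 -0.2 -0.1] grip 0.0 t 22.3 q [-4. 19. 90.  0. 71. 94.]
```

Emit:
{"fn": "carry_out", "kwargs": {"commands": [{"jaw":0.085,"translation":[0,0,0.01],"spin":0},{"jaw":0.085,"translation":[0,0,0.01],"spin":0},{"jaw":0.085,"translation":[0,0,0.008],"spin":0},{"jaw":0.085,"translation":[0,0,0.006],"spin":0},{"jaw":0.085,"translation":[0,0,0.006],"spin":0},{"jaw":0.085,"translation":[0,0,0.006],"spin":0},{"jaw":0.085,"translation":[0,0,0],"spin":0},{"jaw":0.085,"translation":[0,0,0],"spin":0}]}}

```text
time: 22.93
tool_pos: [625.2, 9.4, -17.7]
tcp_rot: [180.0, 0.1, -8.0]
ft_force: [0.3, 0.1, -1.2]
finger_gap: 84.8
grip_force: 0.0
```

Emit:
{"fn": "carry_out", "kwargs": {"commands": [{"jaw":0.05,"translation":[0,0,0],"spin":0},{"jaw":0.05,"translation":[0,0,0],"spin":0},{"jaw":0.05,"translation":[0,0,0],"spin":0},{"jaw":0.05,"translation":[0,0,0],"spin":0},{"jaw":0.05,"translation":[0,0,0],"spin":0},{"jaw":0.05,"translation":[0,0,0],"spin":0},{"jaw":0.05,"translation":[0,0,0],"spin":0},{"jaw":0.05,"translation":[0,0,0],"spin":0}]}}

```text
time: 23.6
tool_pos: [626.5, 9.3, -16.0]
tcp_rot: [-180.0, -0.1, -8.0]
ft_force: [-0.7, -0.1, 6.8]
finger_gap: 60.3
grip_force: 55.1
```

Gripped (gap 60, 55 N). Lifting.

Emit:
{"fn": "carry_out", "kwargs": {"commands": [{"jaw":0.05,"translation":[0,0,-0.005],"spin":0},{"jaw":0.05,"translation":[0,0,-0.01],"spin":0},{"jaw":0.05,"translation":[0,0,-0.015],"spin":0},{"jaw":0.05,"translation":[0,0,-0.015],"spin":0},{"jaw":0.05,"translation":[0,0,-0.015],"spin":0},{"jaw":0.05,"translation":[0,0,-0.01],"spin":0},{"jaw":0.05,"translation":[0,0,0],"spin":0},{"jaw":0.05,"translation":[0,0,0],"spin":0}]}}

```text
time: 24.27
tool_pos: [626.1, 9.3, 53.6]
tcp_rot: [-180.0, -0.1, -8.0]
ft_force: [-1.0, 0.7, -1.3]
finger_gap: 60.2
grip_force: 54.4
```

```bash
python3 plan.py 630 251 50 -13.5
```

```text
now [ -29.6 -239.9    3.6]
after [ -52.6 -235.9    3.6]
spin 0.096 pos [626.1   9.3  53.6] rot [-1.7999e+02 -8.0000e-02 -7.9800e+00] gap 60.2 F [-1.   0.7 -1.3] grip 54.4 t 24.3 q [-4. 18. 89.  0. 73. 94.]
```

Emit:
{"fn": "carry_out", "kwargs": {"commands": [{"jaw":0.05,"translation":[-0.0037,-0.03,0],"spin":0},{"jaw":0.05,"translation":[-0.0037,-0.03,0],"spin":0},{"jaw":0.05,"translation":[-0.0037,-0.03,0],"spin":0},{"jaw":0.05,"translation":[-0.0037,-0.03,0],"spin":0},{"jaw":0.05,"translation":[-0.0037,-0.03,0],"spin":0},{"jaw":0.05,"translation":[-0.0037,-0.03,0],"spin":0},{"jaw":0.05,"translation":[-0.0037,-0.03,0],"spin":0},{"jaw":0.05,"translation":[-0.0037,-0.03,0],"spin":0}]}}

```text
time: 24.93
tool_pos: [628.2, 252.2, 51.0]
tcp_rot: [179.9, 0.1, -8.0]
ft_force: [0.3, -1.2, -1.5]
finger_gap: 60.4
grip_force: 54.5
```

Emit:
{"fn": "carry_out", "kwargs": {"commands": [{"jaw":0.05,"translation":[0,0,0],"spin":0.048},{"jaw":0.05,"translation":[0,0,0],"spin":0.048},{"jaw":0.05,"translation":[0,0,0],"spin":0},{"jaw":0.05,"translation":[0,0,0],"spin":0},{"jaw":0.05,"translation":[0,0,0],"spin":0},{"jaw":0.05,"translation":[0,0,0],"spin":0},{"jaw":0.05,"translation":[0,0,0],"spin":0},{"jaw":0.05,"translation":[0,0,0],"spin":0}]}}

```text
time: 25.6
tool_pos: [629.7, 250.7, 52.9]
tcp_rot: [-180.0, -0.0, -13.5]
ft_force: [-0.7, 0.5, -1.4]
finger_gap: 60.3
grip_force: 54.6
```

```bash
python3 plan.py 630 251 -8 -13.5
```

```text
now [ 0.3 -0.4 60.9]
after [ 0.3 -0.4 60.9]
spin 0.0 pos [629.7 250.7  52.9] rot [-180.     -0.    -13.48] gap 60.3 F [-0.7  0.5 -1.4] grip 54.6 t 25.6 q [ 17.  25.  80.   0.  75. 121.]
```

Emit:
{"fn": "carry_out", "kwargs": {"commands": [{"jaw":0.05,"translation":[0,0,0.012],"spin":0},{"jaw":0.05,"translation":[0,0,0.012],"spin":0},{"jaw":0.05,"translation":[0,0,0.012],"spin":0},{"jaw":0.05,"translation":[0,0,0.01],"spin":0},{"jaw":0.05,"translation":[0,0,0.006],"spin":0},{"jaw":0.05,"translation":[0,0,0.005],"spin":0},{"jaw":0.05,"translation":[0,0,0],"spin":0},{"jaw":0.05,"translation":[0,0,0],"spin":0}]}}

```text
time: 26.27
tool_pos: [629.4, 251.1, -4.4]
tcp_rot: [180.0, 0.0, -13.5]
ft_force: [0.2, -0.1, -1.1]
finger_gap: 60.2
grip_force: 54.6
```

Emit:
{"fn": "carry_out", "kwargs": {"commands": [{"jaw":0.05,"translation":[0,0,0.001],"spin":0},{"jaw":0.05,"translation":[0,0,0.001],"spin":0},{"jaw":0.05,"translation":[0,0,0.001],"spin":0},{"jaw":0.05,"translation":[0,0,0],"spin":0},{"jaw":0.05,"translation":[0,0,0],"spin":0},{"jaw":0.05,"translation":[0,0,0],"spin":0},{"jaw":0.05,"translation":[0,0,0],"spin":0},{"jaw":0.05,"translation":[0,0,0],"spin":0}]}}

```text
time: 26.93
tool_pos: [629.6, 251.1, -7.0]
tcp_rot: [-180.0, -0.0, -13.5]
ft_force: [1.1, 0.9, -1.6]
finger_gap: 60.3
grip_force: 54.6
```

Emit:
{"fn": "carry_out", "kwargs": {"commands": [{"jaw":0.05,"translation":[0,0,0.001],"spin":0},{"jaw":0.05,"translation":[0,0,0],"spin":0},{"jaw":0.05,"translation":[0,0,0.0005],"spin":0},{"jaw":0.05,"translation":[0,0,0],"spin":0},{"jaw":0.05,"translation":[0,0,0.0],"spin":0},{"jaw":0.05,"translation":[0,0,0],"spin":0},{"jaw":0.05,"translation":[0,0,0],"spin":0},{"jaw":0.05,"translation":[0,0,0],"spin":0}]}}

```text
time: 27.6
tool_pos: [629.8, 251.2, -8.0]
tcp_rot: [-180.0, -0.0, -13.5]
ft_force: [-3.6, -1.5, 5.4]
finger_gap: 60.3
grip_force: 55.3
```

```bash
python3 plan.py 630 251 -8 -13.5
```

```text
now [ 0.3  0.1 -0. ]
after [ 0.3  0.1 -0. ]
spin 0.0 pos [629.8 251.2  -8. ] rot [-1.7999e+02 -2.0000e-02 -1.3470e+01] gap 60.3 F [-3.6 -1.5  5.4] grip 55.3 t 27.6 q [ 17.  29.  81.   0.  69. 121.]
```

Seated at TCP −8, as expected. Releasing and rising.

Emit:
{"fn": "carry_out", "kwargs": {"commands": [{"jaw":0.085,"translation":[0,0,0],"spin":0},{"jaw":0.085,"translation":[0,0,0],"spin":0},{"jaw":0.085,"translation":[0,0,0],"spin":0},{"jaw":0.085,"translation":[0,0,0],"spin":0},{"jaw":0.085,"translation":[0,0,-0.01],"spin":0},{"jaw":0.085,"translation":[0,0,-0.02],"spin":0},{"jaw":0.085,"translation":[0,0,-0.02],"spin":0},{"jaw":0.085,"translation":[0,0,-0.02],"spin":0}]}}

```text
time: 28.27
tool_pos: [629.4, 251.0, 62.6]
tcp_rot: [180.0, 0.0, -13.5]
ft_force: [0.5, -0.1, -0.1]
finger_gap: 85.1
grip_force: 0.0
```

```bash
python3 plan.py 461 241 40 17.2
```

```text
now [-161.4   49.    22.6]
after [-163.8  -40.2   22.6]
spin -0.535 pos [629.4 251.   62.6] rot [ 1.7999e+02  1.0000e-02 -1.3480e+01] gap 85.1 F [ 0.5 -0.1 -0.1] grip 0.0 t 28.3 q [ 17.  25.  79.  -0.  76. 121.]
```

Emit:
{"fn": "carry_out", "kwargs": {"commands": [{"jaw":0.085,"translation":[-0.0202,0.0061,0],"spin":0},{"jaw":0.085,"translation":[-0.0202,0.0061,0],"spin":0},{"jaw":0.085,"translation":[-0.0202,0.0061,0],"spin":0},{"jaw":0.085,"translation":[-0.0202,0.0061,0],"spin":0},{"jaw":0.085,"translation":[-0.0202,0.0061,0],"spin":0},{"jaw":0.085,"translation":[-0.0202,0.0061,0],"spin":0},{"jaw":0.085,"translation":[-0.0202,0.0061,0],"spin":0},{"jaw":0.085,"translation":[-0.0202,0.0061,0],"spin":0}]}}

```text
time: 28.93
tool_pos: [460.3, 241.3, 62.2]
tcp_rot: [-180.0, -0.0, -13.5]
ft_force: [-0.2, 0.4, 0.4]
finger_gap: 84.5
grip_force: 0.0
```

Emit:
{"fn": "carry_out", "kwargs": {"commands": [{"jaw":0.07,"translation":[0,0,0],"spin":-0.0892},{"jaw":0.07,"translation":[0,0,0],"spin":-0.0892},{"jaw":0.07,"translation":[0,0,0],"spin":-0.0892},{"jaw":0.07,"translation":[0,0,0],"spin":-0.0892},{"jaw":0.07,"translation":[0,0,0],"spin":-0.0892},{"jaw":0.07,"translation":[0,0,0],"spin":-0.0892},{"jaw":0.07,"translation":[0,0,0],"spin":0},{"jaw":0.07,"translation":[0,0,0],"spin":0}]}}

```text
time: 29.6
tool_pos: [461.3, 241.4, 62.1]
tcp_rot: [-180.0, -0.0, 17.0]
ft_force: [-0.1, 0.1, 0.3]
finger_gap: 69.8
grip_force: 0.0
```

```bash
python3 plan.py 461 241 -15 17.2
python3 - <<'E'
from meas import *
a=r.snapshot("scene");b=r.snapshot("top")
for n,u,v,z,y in(("wide_pad",(455,235),(198,128),26,-13),("base_plate",(455,235),(198,128),18,-13)):
  for s,w in((a,u),(b,v)):
    try: print(n,[np.round(d["xy"],1) for d in r.landmark_of(s,n)[:2]],fitz(n,(s,),(w,),[*atz(s,w,z),y]))
    except Exception as e: print(n,e)
E
```

```text
now [-0.4  0.3 77.1]
after [-0.4  0.3 77.1]
spin -0.003 pos [461.3 241.4  62.1] rot [-1.800e+02 -5.000e-02  1.703e+01] gap 69.8 F [-0.1  0.1  0.3] grip 0.0 t 29.6 q [ 22.   2. 106.  -0.  72.  95.]
wide_pad [array([455.2, 232.9]), array([343.9, 210.9])] (array([631.3, 251.7, -15.2]), np.float64(9.529942450881569e-07))
wide_pad [array([197.7, 127.2])] (array([625.9, 249.8, -13. ]), np.float64(0.0))
base_plate [array([454.4, 235.3])] (array([633.2, 248.8, -13. ]), np.float64(0.0))
base_plate [array([198.4, 130.5]), array([198.6, 192.6])] (array([628.4, 249.4, -14.6]), np.float64(1.2262173371520533e-05))
```

Step 1 looks good, with the pad within ~3 mm of the plate's centre in both views. Picking up the narrow pad.

Emit:
{"fn": "carry_out", "kwargs": {"commands": [{"jaw":0.07,"translation":[0,0,0.014],"spin":0},{"jaw":0.07,"translation":[0,0,0.014],"spin":0},{"jaw":0.07,"translation":[0,0,0.014],"spin":0},{"jaw":0.07,"translation":[0,0,0.014],"spin":0},{"jaw":0.07,"translation":[0,0,0.01],"spin":0},{"jaw":0.07,"translation":[0,0,0.01],"spin":0},{"jaw":0.07,"translation":[0,0,0],"spin":0},{"jaw":0.07,"translation":[0,0,0],"spin":0}]}}

```text
time: 30.77
tool_pos: [460.6, 241.1, -15.0]
tcp_rot: [180.0, 0.1, 17.2]
ft_force: [0.2, 0.6, 0.3]
finger_gap: 70.1
grip_force: 0.0
```

Emit:
{"fn": "carry_out", "kwargs": {"commands": [{"jaw":0.035,"translation":[0,0,0],"spin":0},{"jaw":0.035,"translation":[0,0,0],"spin":0},{"jaw":0.035,"translation":[0,0,0],"spin":0},{"jaw":0.035,"translation":[0,0,0],"spin":0},{"jaw":0.035,"translation":[0,0,0],"spin":0},{"jaw":0.035,"translation":[0,0,0],"spin":0},{"jaw":0.035,"translation":[0,0,0],"spin":0},{"jaw":0.035,"translation":[0,0,0],"spin":0}]}}

```text
time: 31.43
tool_pos: [462.2, 241.8, -13.3]
tcp_rot: [-180.0, -0.1, 17.2]
ft_force: [0.4, -0.8, 5.7]
finger_gap: 44.3
grip_force: 51.6
```

Emit:
{"fn": "carry_out", "kwargs": {"commands": [{"jaw":0.035,"translation":[0,0,-0.005],"spin":0},{"jaw":0.035,"translation":[0,0,-0.01],"spin":0},{"jaw":0.035,"translation":[0,0,-0.015],"spin":0},{"jaw":0.035,"translation":[0,0,-0.015],"spin":0},{"jaw":0.035,"translation":[0,0,-0.015],"spin":0},{"jaw":0.035,"translation":[0,0,-0.015],"spin":0},{"jaw":0.035,"translation":[0,0,0],"spin":0},{"jaw":0.035,"translation":[0,0,0],"spin":0}]}}

```text
time: 32.1
tool_pos: [462.0, 241.7, 61.7]
tcp_rot: [-180.0, -0.2, 17.2]
ft_force: [-0.7, -0.8, -1.5]
finger_gap: 44.1
grip_force: 51.1
```

Emit:
{"fn": "carry_out", "kwargs": {"commands": [{"jaw":0.035,"translation":[0,0,0],"spin":0.0892},{"jaw":0.035,"translation":[0,0,0],"spin":0.0892},{"jaw":0.035,"translation":[0,0,0],"spin":0.0892},{"jaw":0.035,"translation":[0,0,0],"spin":0.0892},{"jaw":0.035,"translation":[0,0,0],"spin":0.0892},{"jaw":0.035,"translation":[0,0,0],"spin":0.0892},{"jaw":0.035,"translation":[0,0,0],"spin":0},{"jaw":0.035,"translation":[0,0,0],"spin":0}]}}

```text
time: 32.77
tool_pos: [460.2, 241.0, 59.2]
tcp_rot: [179.9, 0.1, -13.3]
ft_force: [-0.9, 0.5, -0.3]
finger_gap: 44.1
grip_force: 51.1
```

```bash
python3 plan.py 629.5 251 62 -13.5
```

```text
now [162.5 -48.8  -2.8]
after [162.3 -49.3  -2.8]
spin 0.003 pos [460.2 241.   59.2] rot [ 1.7994e+02  9.0000e-02 -1.3320e+01] gap 44.1 F [-0.9  0.5 -0.3] grip 51.1 t 32.8 q [ 22.   2. 106.   0.  72. 125.]
```

Emit:
{"fn": "carry_out", "kwargs": {"commands": [{"jaw":0.035,"translation":[0.0203,-0.0061,0],"spin":0},{"jaw":0.035,"translation":[0.0203,-0.0061,0],"spin":0},{"jaw":0.035,"translation":[0.0203,-0.0061,0],"spin":0},{"jaw":0.035,"translation":[0.0203,-0.0061,0],"spin":0},{"jaw":0.035,"translation":[0.0203,-0.0061,0],"spin":0},{"jaw":0.035,"translation":[0.0203,-0.0061,0],"spin":0},{"jaw":0.035,"translation":[0.0203,-0.0061,0],"spin":0},{"jaw":0.035,"translation":[0.0203,-0.0061,0],"spin":0}]}}

```text
time: 33.43
tool_pos: [630.8, 250.8, 59.4]
tcp_rot: [180.0, 0.1, -13.3]
ft_force: [-0.5, -0.0, -0.5]
finger_gap: 44.0
grip_force: 51.1
```

Emit:
{"fn": "carry_out", "kwargs": {"commands": [{"jaw":0.035,"translation":[0,0,0],"spin":0},{"jaw":0.035,"translation":[0,0,0.012],"spin":0},{"jaw":0.035,"translation":[0,0,0.012],"spin":0},{"jaw":0.035,"translation":[0,0,0.012],"spin":0},{"jaw":0.035,"translation":[0,0,0.008],"spin":0},{"jaw":0.035,"translation":[0,0,0.005],"spin":0},{"jaw":0.035,"translation":[0,0,0],"spin":0},{"jaw":0.035,"translation":[0,0,0],"spin":0}]}}

```text
time: 34.1
tool_pos: [629.8, 250.9, 11.0]
tcp_rot: [180.0, 0.0, -13.5]
ft_force: [0.1, 0.3, -0.8]
finger_gap: 44.2
grip_force: 51.2
```

```bash
python3 plan.py 629.5 251 6.5 -13.5
```

```text
now [-0.3  0.   4.5]
after [-0.3  0.   4.5]
spin 0.001 pos [629.8 250.9  11. ] rot [ 1.7998e+02  4.0000e-02 -1.3450e+01] gap 44.2 F [ 0.1  0.3 -0.8] grip 51.2 t 34.1 q [ 17.  28.  81.   0.  71. 121.]
```

Emit:
{"fn": "carry_out", "kwargs": {"commands": [{"jaw":0.035,"translation":[0,0,0.001],"spin":0},{"jaw":0.035,"translation":[0,0,0.001],"spin":0},{"jaw":0.035,"translation":[0,0,0.001],"spin":0},{"jaw":0.035,"translation":[0,0,0.001],"spin":0},{"jaw":0.035,"translation":[0,0,0],"spin":0},{"jaw":0.035,"translation":[0,0,0],"spin":0},{"jaw":0.035,"translation":[0,0,0],"spin":0},{"jaw":0.035,"translation":[0,0,0],"spin":0}]}}

```text
time: 34.77
tool_pos: [630.4, 251.0, 7.5]
tcp_rot: [-180.0, -0.0, -13.5]
ft_force: [0.5, 0.7, -1.4]
finger_gap: 44.5
grip_force: 51.2
```

Emit:
{"fn": "carry_out", "kwargs": {"commands": [{"jaw":0.035,"translation":[0,0,0.0005],"spin":0},{"jaw":0.035,"translation":[0,0,0.0],"spin":0},{"jaw":0.035,"translation":[0,0,0.0],"spin":0},{"jaw":0.035,"translation":[0,0,0.0],"spin":0},{"jaw":0.035,"translation":[0,0,0],"spin":0},{"jaw":0.035,"translation":[0,0,0],"spin":0},{"jaw":0.035,"translation":[0,0,0],"spin":0},{"jaw":0.035,"translation":[0,0,0],"spin":0}]}}

```text
time: 35.43
tool_pos: [630.3, 251.0, 6.9]
tcp_rot: [-180.0, -0.0, -13.5]
ft_force: [-0.3, -0.1, -1.4]
finger_gap: 44.2
grip_force: 51.2
```

Emit:
{"fn": "carry_out", "kwargs": {"commands": [{"jaw":0.035,"translation":[0,0,0.0005],"spin":0},{"jaw":0.035,"translation":[0,0,0.0],"spin":0},{"jaw":0.035,"translation":[0,0,0.0005],"spin":0},{"jaw":0.035,"translation":[0,0,0.0],"spin":0},{"jaw":0.035,"translation":[0,0,0],"spin":0},{"jaw":0.035,"translation":[0,0,0],"spin":0},{"jaw":0.035,"translation":[0,0,0],"spin":0},{"jaw":0.035,"translation":[0,0,0],"spin":0}]}}

```text
time: 36.1
tool_pos: [630.5, 251.0, 6.8]
tcp_rot: [-180.0, -0.0, -13.5]
ft_force: [-4.1, -1.5, 5.6]
finger_gap: 44.2
grip_force: 51.9
```

Emit:
{"fn": "carry_out", "kwargs": {"commands": [{"jaw":0.08,"translation":[0,0,0],"spin":0},{"jaw":0.08,"translation":[0,0,0],"spin":0},{"jaw":0.08,"translation":[0,0,0],"spin":0},{"jaw":0.08,"translation":[0,0,0],"spin":0},{"jaw":0.08,"translation":[0,0,-0.01],"spin":0},{"jaw":0.08,"translation":[0,0,-0.02],"spin":0},{"jaw":0.08,"translation":[0,0,-0.02],"spin":0},{"jaw":0.08,"translation":[0,0,-0.02],"spin":0}]}}

```text
time: 36.77
tool_pos: [630.2, 250.9, 77.1]
tcp_rot: [180.0, 0.0, -13.5]
ft_force: [1.1, 0.3, 0.5]
finger_gap: 80.1
grip_force: 0.0
```

```bash
python3 plan.py 447.5 -4.5 75 -19
```

```text
now [-118.1  290.9    2.1]
after [-89.6 300.9   2.1]
spin 0.096 pos [630.2 250.9  77.1] rot [ 1.7999e+02  1.0000e-02 -1.3480e+01] gap 80.1 F [1.1 0.3 0.5] grip 0.0 t 36.8 q [ 17.  24.  79.   0.  77. 121.]
```

Emit:
{"fn": "carry_out", "kwargs": {"commands": [{"jaw":0.08,"translation":[-0.0148,0.0364,0],"spin":0},{"jaw":0.08,"translation":[-0.0148,0.0364,0],"spin":0},{"jaw":0.08,"translation":[-0.0148,0.0364,0],"spin":0},{"jaw":0.08,"translation":[-0.0148,0.0364,0],"spin":0},{"jaw":0.08,"translation":[-0.0148,0.0364,0],"spin":0},{"jaw":0.08,"translation":[-0.0148,0.0364,0],"spin":0},{"jaw":0.08,"translation":[-0.0148,0.0364,0],"spin":0},{"jaw":0.08,"translation":[-0.0148,0.0364,0],"spin":0}]}}

```text
time: 37.43
tool_pos: [446.4, -5.8, 76.6]
tcp_rot: [-180.0, -0.1, -13.4]
ft_force: [-0.2, -1.8, 0.1]
finger_gap: 80.1
grip_force: 0.0
```

Emit:
{"fn": "carry_out", "kwargs": {"commands": [{"jaw":0.08,"translation":[0,0,0],"spin":0.048},{"jaw":0.08,"translation":[0,0,0],"spin":0.048},{"jaw":0.08,"translation":[0,0,0],"spin":0},{"jaw":0.08,"translation":[0,0,0],"spin":0},{"jaw":0.08,"translation":[0,0,0],"spin":0},{"jaw":0.08,"translation":[0,0,0],"spin":0},{"jaw":0.08,"translation":[0,0,0],"spin":0},{"jaw":0.08,"translation":[0,0,0],"spin":0}]}}

```text
time: 38.1
tool_pos: [447.4, -4.3, 75.8]
tcp_rot: [180.0, 0.0, -18.9]
ft_force: [-1.0, 0.7, -0.5]
finger_gap: 80.2
grip_force: 0.0
```

```bash
python3 plan.py 447.5 -4.5 -10 -19
python3 - <<'E'
from meas import *
a=r.snapshot("scene");b=r.snapshot("top")
for n,u,v,z,y in(("narrow_pad",(455,232),(198,127),38,-13),("wide_pad",(455,233),(198,128),26,-13)):
  for s,w in((a,u),(b,v)):
    try: print(n,[np.round(d["xy"],1) for d in r.landmark_of(s,n)[:2]],fitz(n,(s,),(w,),[*atz(s,w,z),y]))
    except Exception as e: print(n,e)
E
```

```text
now [ 0.2  0.1 85.8]
after [ 0.2  0.1 85.8]
spin 0.002 pos [447.4  -4.3  75.8] rot [ 1.800e+02  2.000e-02 -1.891e+01] gap 80.2 F [-1.   0.7 -0.5] grip 0.0 t 38.1 q [ -7. -11. 117.  -0.  75. 102.]
narrow_pad [array([455. , 229.6])] (array([632.7, 253.2, -21.6]), np.float64(4.034873576397512e-07))
narrow_pad [array([198. , 127.4])] (array([628.9, 252.6, -16.5]), np.float64(2.8684159399392467e-06))
wide_pad [array([457.2, 232.7])] (array([639.6, 242. ,   4.3]), np.float64(1.988312893620718e-06))
wide_pad [array([194.5, 127.7])] (array([628.6, 251.3, -13.2]), np.float64(2.0752838056963605e-06))
```

Emit:
{"fn": "carry_out", "kwargs": {"commands": [{"jaw":0.08,"translation":[0,0,0.015],"spin":0},{"jaw":0.08,"translation":[0,0,0.015],"spin":0},{"jaw":0.08,"translation":[0,0,0.015],"spin":0},{"jaw":0.08,"translation":[0,0,0.015],"spin":0},{"jaw":0.08,"translation":[0,0,0.015],"spin":0},{"jaw":0.08,"translation":[0,0,0.01],"spin":0},{"jaw":0.08,"translation":[0,0,0],"spin":0},{"jaw":0.08,"translation":[0,0,0],"spin":0}]}}

```text
time: 39.27
tool_pos: [446.8, -4.6, -9.4]
tcp_rot: [180.0, 0.1, -19.0]
ft_force: [-0.6, -0.0, 0.4]
finger_gap: 79.8
grip_force: 0.0
```

Emit:
{"fn": "carry_out", "kwargs": {"commands": [{"jaw":0.035,"translation":[0,0,0],"spin":0},{"jaw":0.035,"translation":[0,0,0],"spin":0},{"jaw":0.035,"translation":[0,0,0],"spin":0},{"jaw":0.035,"translation":[0,0,0],"spin":0},{"jaw":0.035,"translation":[0,0,0],"spin":0},{"jaw":0.035,"translation":[0,0,0],"spin":0},{"jaw":0.035,"translation":[0,0,0],"spin":0},{"jaw":0.035,"translation":[0,0,0],"spin":0}]}}

```text
time: 39.93
tool_pos: [448.5, -4.8, -7.8]
tcp_rot: [-180.0, -0.1, -19.0]
ft_force: [-0.6, -0.6, 6.6]
finger_gap: 48.8
grip_force: 53.0
```

Emit:
{"fn": "carry_out", "kwargs": {"commands": [{"jaw":0.035,"translation":[0,0,-0.005],"spin":0},{"jaw":0.035,"translation":[0,0,-0.015],"spin":0},{"jaw":0.035,"translation":[0,0,-0.02],"spin":0},{"jaw":0.035,"translation":[0,0,-0.02],"spin":0},{"jaw":0.035,"translation":[0,0,-0.02],"spin":0},{"jaw":0.035,"translation":[0,0,-0.02],"spin":0},{"jaw":0.035,"translation":[0,0,0],"spin":0},{"jaw":0.035,"translation":[0,0,0],"spin":0}]}}

```text
time: 40.6
tool_pos: [448.4, -4.8, 92.1]
tcp_rot: [-180.0, -0.2, -19.0]
ft_force: [0.1, 0.1, -3.1]
finger_gap: 49.0
grip_force: 52.3
```

```bash
python3 plan.py 630 251.5 90 -13.5
```

```text
now [  88.4 -301.4    2.1]
after [ 116.8 -291.6    2.1]
spin -0.096 pos [448.4  -4.8  92.1] rot [-1.7996e+02 -1.7000e-01 -1.8980e+01] gap 49.0 F [ 0.1  0.1 -3.1] grip 52.3 t 40.6 q [ -7. -12. 116.   0.  76. 102.]
```

Emit:
{"fn": "carry_out", "kwargs": {"commands": [{"jaw":0.035,"translation":[0.011,-0.0377,0],"spin":0},{"jaw":0.035,"translation":[0.011,-0.0377,0],"spin":0},{"jaw":0.035,"translation":[0.011,-0.0377,0],"spin":0},{"jaw":0.035,"translation":[0.011,-0.0377,0],"spin":0},{"jaw":0.035,"translation":[0.011,-0.0377,0],"spin":0},{"jaw":0.035,"translation":[0.011,-0.0377,0],"spin":0},{"jaw":0.035,"translation":[0.011,-0.0377,0],"spin":0},{"jaw":0.035,"translation":[0.011,-0.0377,0],"spin":0}]}}

```text
time: 41.27
tool_pos: [628.0, 253.3, 88.0]
tcp_rot: [179.9, 0.2, -19.0]
ft_force: [0.7, -0.5, -1.0]
finger_gap: 48.5
grip_force: 52.4
```

Emit:
{"fn": "carry_out", "kwargs": {"commands": [{"jaw":0.035,"translation":[0,0,0],"spin":-0.048},{"jaw":0.035,"translation":[0,0,0],"spin":-0.048},{"jaw":0.035,"translation":[0,0,0],"spin":0},{"jaw":0.035,"translation":[0,0,0],"spin":0},{"jaw":0.035,"translation":[0,0,0],"spin":0},{"jaw":0.035,"translation":[0,0,0],"spin":0},{"jaw":0.035,"translation":[0,0,0],"spin":0},{"jaw":0.035,"translation":[0,0,0],"spin":0}]}}

```text
time: 41.93
tool_pos: [628.7, 251.6, 91.3]
tcp_rot: [-180.0, -0.0, -13.5]
ft_force: [-0.3, 0.4, -1.4]
finger_gap: 49.3
grip_force: 52.6
```

```bash
python3 plan.py 630 251.5 22 -13.5
```

```text
now [ 1.3 -0.2 69.3]
after [ 1.3 -0.2 69.3]
spin -0.001 pos [628.7 251.6  91.3] rot [-1.7998e+02 -3.0000e-02 -1.3530e+01] gap 49.3 F [-0.3  0.4 -1.4] grip 52.6 t 41.9 q [ 17.  23.  78.   0.  79. 121.]
```

Emit:
{"fn": "carry_out", "kwargs": {"commands": [{"jaw":0.035,"translation":[0.001,0,0.014],"spin":0},{"jaw":0.035,"translation":[0,0,0.014],"spin":0},{"jaw":0.035,"translation":[0,0,0.014],"spin":0},{"jaw":0.035,"translation":[0,0,0.012],"spin":0},{"jaw":0.035,"translation":[0,0,0.008],"spin":0},{"jaw":0.035,"translation":[0,0,0.003],"spin":0},{"jaw":0.035,"translation":[0,0,0],"spin":0},{"jaw":0.035,"translation":[0,0,0],"spin":0}]}}

```text
time: 42.6
tool_pos: [629.7, 251.8, 26.0]
tcp_rot: [-180.0, -0.0, -13.5]
ft_force: [0.8, -0.6, -1.2]
finger_gap: 49.0
grip_force: 52.6
```

Emit:
{"fn": "carry_out", "kwargs": {"commands": [{"jaw":0.035,"translation":[0,0,0.001],"spin":0},{"jaw":0.035,"translation":[0,0,0.0],"spin":0},{"jaw":0.035,"translation":[0,0,0.001],"spin":0},{"jaw":0.035,"translation":[0,0,0.0],"spin":0},{"jaw":0.035,"translation":[0,0,0.001],"spin":0},{"jaw":0.035,"translation":[0,0,0],"spin":0},{"jaw":0.035,"translation":[0,0,0],"spin":0},{"jaw":0.035,"translation":[0,0,0],"spin":0}]}}

```text
time: 43.27
tool_pos: [629.6, 251.7, 22.9]
tcp_rot: [180.0, 0.0, -13.5]
ft_force: [0.3, -0.7, -2.2]
finger_gap: 49.0
grip_force: 52.6
```

```bash
python3 plan.py 630 251.5 22 -13.5
```

```text
now [0.5 0.1 0.9]
after [0.5 0.1 0.9]
spin 0.0 pos [629.6 251.7  22.9] rot [180.     0.   -13.48] gap 49.0 F [ 0.3 -0.7 -2.2] grip 52.6 t 43.3 q [ 17.  27.  81.   0.  72. 121.]
```

Emit:
{"fn": "carry_out", "kwargs": {"commands": [{"jaw":0.035,"translation":[0,0,0.0007],"spin":0},{"jaw":0.035,"translation":[0,0,0.0],"spin":0},{"jaw":0.035,"translation":[0,0,0.0007],"spin":0},{"jaw":0.035,"translation":[0,0,0.0],"spin":0},{"jaw":0.035,"translation":[0,0,0],"spin":0},{"jaw":0.035,"translation":[0,0,0],"spin":0},{"jaw":0.035,"translation":[0,0,0],"spin":0},{"jaw":0.035,"translation":[0,0,0],"spin":0}]}}

```text
time: 43.93
tool_pos: [629.8, 251.8, 22.3]
tcp_rot: [-180.0, -0.0, -13.5]
ft_force: [-3.2, -0.7, 5.7]
finger_gap: 48.8
grip_force: 53.3
```

```bash
python3 plan.py 630 251.5 22 -13.5
```

```text
now [0.3 0.2 0.3]
after [0.3 0.2 0.3]
spin 0.0 pos [629.8 251.8  22.3] rot [-1.7999e+02 -3.0000e-02 -1.3480e+01] gap 48.8 F [-3.2 -0.7  5.7] grip 53.3 t 43.9 q [ 17.  27.  81.  -0.  72. 121.]
```

Seated. Releasing, then on to the kingpin.

Emit:
{"fn": "carry_out", "kwargs": {"commands": [{"jaw":0.08,"translation":[0,0,0],"spin":0},{"jaw":0.08,"translation":[0,0,0],"spin":0},{"jaw":0.08,"translation":[0,0,0],"spin":0},{"jaw":0.08,"translation":[0,0,0],"spin":0},{"jaw":0.08,"translation":[0,0,-0.01],"spin":0},{"jaw":0.08,"translation":[0,0,-0.02],"spin":0},{"jaw":0.08,"translation":[0,0,-0.02],"spin":0},{"jaw":0.08,"translation":[0,0,-0.02],"spin":0}]}}

```text
time: 44.6
tool_pos: [629.5, 251.6, 92.8]
tcp_rot: [180.0, 0.0, -13.5]
ft_force: [-0.2, -0.3, -0.6]
finger_gap: 80.1
grip_force: 0.0
```

```bash
python3 plan.py 634 -220 80 -17.5
```

```text
now [114.3 457.6  12.8]
after [146.2 448.4  12.8]
spin 0.07 pos [629.5 251.6  92.8] rot [ 1.7999e+02  1.0000e-02 -1.3480e+01] gap 80.1 F [-0.2 -0.3 -0.6] grip 0.0 t 44.6 q [ 17.  23.  78.  -0.  79. 121.]
```

Emit:
{"fn": "carry_out", "kwargs": {"commands": [{"jaw":0.05,"translation":[0.0071,0.0286,0],"spin":0},{"jaw":0.05,"translation":[0.0071,0.0286,0],"spin":0},{"jaw":0.05,"translation":[0.0071,0.0286,0],"spin":0},{"jaw":0.05,"translation":[0.0071,0.0286,0],"spin":0},{"jaw":0.05,"translation":[0.0071,0.0286,0],"spin":0},{"jaw":0.05,"translation":[0.0071,0.0286,0],"spin":0},{"jaw":0.05,"translation":[0.0071,0.0286,0],"spin":0},{"jaw":0.05,"translation":[0.0071,0.0286,0],"spin":0}]}}

```text
time: 45.27
tool_pos: [631.6, 14.5, 92.5]
tcp_rot: [-180.0, -0.1, -13.5]
ft_force: [1.0, -0.0, -0.7]
finger_gap: 50.1
grip_force: 0.0
```

Emit:
{"fn": "carry_out", "kwargs": {"commands": [{"jaw":0.04,"translation":[0.0071,0.0286,0],"spin":0},{"jaw":0.04,"translation":[0.0071,0.0286,0],"spin":0},{"jaw":0.04,"translation":[0.0071,0.0286,0],"spin":0},{"jaw":0.04,"translation":[0.0071,0.0286,0],"spin":0},{"jaw":0.04,"translation":[0.0071,0.0286,0],"spin":0},{"jaw":0.04,"translation":[0.0071,0.0286,0],"spin":0},{"jaw":0.04,"translation":[0.0071,0.0286,0],"spin":0},{"jaw":0.04,"translation":[0.0071,0.0286,0],"spin":0.07}]}}

```text
time: 45.93
tool_pos: [633.5, -221.3, 92.5]
tcp_rot: [180.0, -0.0, -17.4]
ft_force: [0.8, -0.1, 0.7]
finger_gap: 40.2
grip_force: 0.0
```

Emit:
{"fn": "carry_out", "kwargs": {"commands": [{"jaw":0.04,"translation":[0,0,0],"spin":0},{"jaw":0.04,"translation":[0,0,0.02],"spin":0},{"jaw":0.04,"translation":[0,0,0.02],"spin":0},{"jaw":0.04,"translation":[0,0,0.02],"spin":0},{"jaw":0.04,"translation":[0,0,0],"spin":0},{"jaw":0.04,"translation":[0,0,0],"spin":0},{"jaw":0.04,"translation":[0,0,0],"spin":0},{"jaw":0.04,"translation":[0,0,0],"spin":0}]}}

```text
time: 46.6
tool_pos: [634.9, -220.2, 33.9]
tcp_rot: [180.0, -0.2, -17.5]
ft_force: [-0.5, 0.7, 0.2]
finger_gap: 40.0
grip_force: 0.0
```

```bash
python3 plan.py 634 -220 -12 -17.5
python3 - <<'E'
from meas import *
a=r.snapshot("scene");b=r.snapshot("top");A=a["pixels"].copy();B=b["pixels"].copy()
for s,w in((a,(456,226)),(b,(197,125))):
    print([(np.round(d["xy"],1),atz(s,d["xy"],48)) for d in r.landmark_of(s,"holder")[:3]],fitz("holder",(s,),(w,),[*atz(s,w,48),-13]))
T=np.array(r.sense()["tool_pos"]);print(proj(a,T))
f=lambda m,r0,c0:cv2.resize(m[r0:r0+60,c0:c0+60],(400,400),interpolation=cv2.INTER_CUBIC)
cv2.imwrite("pics/k1.png",np.hstack([f(A,260,262),f(B,95,167)]))
E
```

```text
now [-0.9  0.1 45.9]
after [-0.9  0.1 45.9]
spin 0.001 pos [ 634.9 -220.2   33.9] rot [179.98  -0.18 -17.47] gap 40.0 F [-0.5  0.7  0.2] grip 0.0 t 46.6 q [-23.  25.  82.   0.  73.  84.]
[(array([392.3, 143. ]), array([272.9, 247.7,  48. ])), (array([462.2, 227.9]), array([635.2, 259.6,  48. ]))] (array([630.6, 251.6, -13.1]), np.float64(2.1341488664010142e-06))
[(array([183. , 283.7]), array([226.4, 255.7,  48. ])), (array([193.5, 127.7]), array([620.1, 254. ,  48. ]))] (array([627.8, 251.5, -11.6]), np.float64(5.40652758923991e-07))
[288.4 290.4]
```

View pics/k1.png

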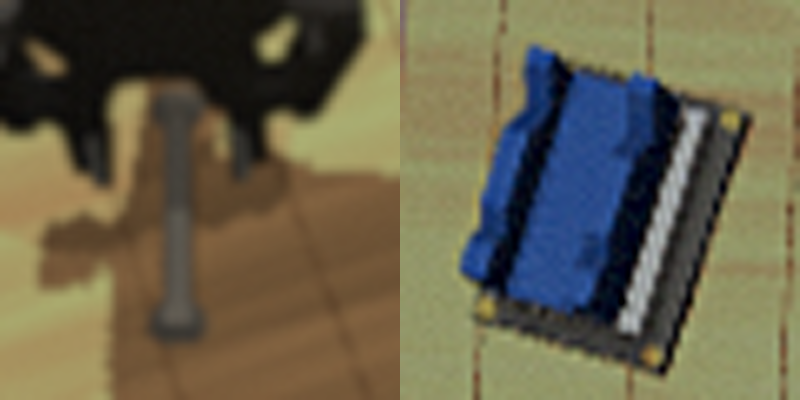

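The picture shows the kingpin between the fingers at scene (288,291), and the holder square on the stack at top (195,125) with the wide groove at the +x end. Gripping the kingpin.

Emit:
{"fn": "carry_out", "kwargs": {"commands": [{"jaw":0.04,"translation":[-0.0009,0,0.01],"spin":0},{"jaw":0.04,"translation":[0,0,0.01],"spin":0},{"jaw":0.04,"translation":[0,0,0.01],"spin":0},{"jaw":0.04,"translation":[0,0,0.008],"spin":0},{"jaw":0.04,"translation":[0,0,0.005],"spin":0},{"jaw":0.04,"translation":[0,0,0.001],"spin":0},{"jaw":0.04,"translation":[0,0,0],"spin":0},{"jaw":0.04,"translation":[0,0,0],"spin":0}]}}

```text
time: 47.57
tool_pos: [632.8, -219.6, -12.3]
tcp_rot: [180.0, -0.0, -17.5]
ft_force: [0.7, 0.3, 0.1]
finger_gap: 40.3
grip_force: 0.0
```

Emit:
{"fn": "carry_out", "kwargs": {"commands": [{"jaw":0.002,"translation":[0,0,0],"spin":0},{"jaw":0.002,"translation":[0,0,0],"spin":0},{"jaw":0.002,"translation":[0,0,0],"spin":0},{"jaw":0.002,"translation":[0,0,0],"spin":0},{"jaw":0.002,"translation":[0,0,0],"spin":0},{"jaw":0.002,"translation":[0,0,0],"spin":0},{"jaw":0.002,"translation":[0,0,0],"spin":0},{"jaw":0.002,"translation":[0,0,0],"spin":0}]}}

```text
time: 48.23
tool_pos: [633.1, -219.8, -11.7]
tcp_rot: [180.0, -0.1, -17.5]
ft_force: [-0.9, 0.4, 5.9]
finger_gap: 7.5
grip_force: 49.1
```

```bash
python3 plan.py 634 -220 -12 -17.5
```

```text
now [ 0.9 -0.   0.3]
after [ 0.9 -0.   0.3]
spin 0.0 pos [ 633.1 -219.8  -11.7] rot [ 1.7999e+02 -7.0000e-02 -1.7490e+01] gap 7.5 F [-0.9  0.4  5.9] grip 49.1 t 48.2 q [-24.  28.  83.   0.  69.  84.]
```

Emit:
{"fn": "carry_out", "kwargs": {"commands": [{"jaw":0.002,"translation":[0,0,-0.005],"spin":0},{"jaw":0.002,"translation":[0,0,-0.015],"spin":0},{"jaw":0.002,"translation":[0,0,-0.02],"spin":0},{"jaw":0.002,"translation":[0,0,-0.02],"spin":0},{"jaw":0.002,"translation":[0,0,-0.02],"spin":0},{"jaw":0.002,"translation":[0,0,-0.02],"spin":0},{"jaw":0.002,"translation":[0,0,-0.005],"spin":0},{"jaw":0.002,"translation":[0,0,0],"spin":0}]}}

```text
time: 48.9
tool_pos: [634.3, -220.2, 95.8]
tcp_rot: [180.0, -0.3, -17.5]
ft_force: [0.2, -0.1, -0.2]
finger_gap: 7.4
grip_force: 48.8
```

Emit:
{"fn": "carry_out", "kwargs": {"commands": [{"jaw":0.002,"translation":[0,0,0],"spin":-0.1172},{"jaw":0.002,"translation":[0,0,0],"spin":-0.1172},{"jaw":0.002,"translation":[0,0,0],"spin":-0.1172},{"jaw":0.002,"translation":[0,0,0],"spin":-0.1172},{"jaw":0.002,"translation":[0,0,0],"spin":-0.1172},{"jaw":0.002,"translation":[0,0,0],"spin":-0.1172},{"jaw":0.002,"translation":[0,0,0],"spin":-0.1172},{"jaw":0.002,"translation":[0,0,0],"spin":-0.1172}]}}

```text
time: 49.57
tool_pos: [631.3, -219.0, 90.3]
tcp_rot: [-179.8, 0.1, 36.6]
ft_force: [0.1, 0.1, -1.6]
finger_gap: 7.3
grip_force: 48.9
```

Emit:
{"fn": "carry_out", "kwargs": {"commands": [{"jaw":0.002,"translation":[0,0,0],"spin":-0.1172},{"jaw":0.002,"translation":[0,0,0],"spin":-0.1172},{"jaw":0.002,"translation":[0,0,0],"spin":-0.1172},{"jaw":0.002,"translation":[0,0,0],"spin":-0.1172},{"jaw":0.002,"translation":[0,0,0],"spin":-0.1172},{"jaw":0.002,"translation":[0,0,0],"spin":-0.1172},{"jaw":0.002,"translation":[0,0,0],"spin":0},{"jaw":0.002,"translation":[0,0,0],"spin":0}]}}

```text
time: 50.23
tool_pos: [631.6, -219.1, 90.9]
tcp_rot: [-179.9, -0.0, 76.3]
ft_force: [0.6, -0.4, -0.4]
finger_gap: 7.7
grip_force: 48.8
```

```bash
python3 plan.py 604.9 257.4 90 76.5
```

```text
now [ 456.7 -138.7    0.9]
after [ 457.1 -137.2    0.9]
spin -0.003 pos [ 631.6 -219.1   90.9] rot [-1.7986e+02 -2.0000e-02  7.6310e+01] gap 7.7 F [ 0.6 -0.4 -0.4] grip 48.8 t 50.2 q [-24.  22.  80.  -0.  78. -10.]
```

Emit:
{"fn": "carry_out", "kwargs": {"commands": [{"jaw":0.002,"translation":[0.0285,-0.0087,0],"spin":0},{"jaw":0.002,"translation":[0.0285,-0.0087,0],"spin":0},{"jaw":0.002,"translation":[0.0285,-0.0087,0],"spin":0},{"jaw":0.002,"translation":[0.0285,-0.0087,0],"spin":0},{"jaw":0.002,"translation":[0.0285,-0.0087,0],"spin":0},{"jaw":0.002,"translation":[0.0285,-0.0087,0],"spin":0},{"jaw":0.002,"translation":[0.0285,-0.0087,0],"spin":0},{"jaw":0.002,"translation":[0.0285,-0.0087,0],"spin":0}]}}

```text
time: 50.9
tool_pos: [617.3, 19.8, 91.9]
tcp_rot: [-179.9, 0.0, 76.2]
ft_force: [1.0, 0.3, -1.0]
finger_gap: 7.4
grip_force: 48.9
```

Emit:
{"fn": "carry_out", "kwargs": {"commands": [{"jaw":0.002,"translation":[0.0285,-0.0087,0],"spin":0},{"jaw":0.002,"translation":[0.0285,-0.0087,0],"spin":0},{"jaw":0.002,"translation":[0.0285,-0.0087,0],"spin":0},{"jaw":0.002,"translation":[0.0285,-0.0087,0],"spin":0},{"jaw":0.002,"translation":[0.0285,-0.0087,0],"spin":0},{"jaw":0.002,"translation":[0.0285,-0.0087,0],"spin":0},{"jaw":0.002,"translation":[0.0285,-0.0087,0],"spin":0},{"jaw":0.002,"translation":[0.0285,-0.0087,0],"spin":0}]}}

```text
time: 51.57
tool_pos: [602.8, 257.7, 91.8]
tcp_rot: [-180.0, 0.0, 76.3]
ft_force: [0.8, -0.3, -0.7]
finger_gap: 7.7
grip_force: 48.9
```

Emit:
{"fn": "carry_out", "kwargs": {"commands": [{"jaw":0.002,"translation":[0,0,0],"spin":0},{"jaw":0.002,"translation":[0,0,0],"spin":0},{"jaw":0.002,"translation":[0,0,0],"spin":0},{"jaw":0.002,"translation":[0,0,0],"spin":0},{"jaw":0.002,"translation":[0,0,0],"spin":0},{"jaw":0.002,"translation":[0,0,0],"spin":0},{"jaw":0.002,"translation":[0,0,0],"spin":0},{"jaw":0.002,"translation":[0,0,0],"spin":0}]}}

```text
time: 52.23
tool_pos: [603.6, 255.8, 92.6]
tcp_rot: [180.0, -0.0, 76.5]
ft_force: [-0.2, -0.6, 0.4]
finger_gap: 7.6
grip_force: 48.9
```

```bash
python3 plan.py 604.9 257.4 48 76.5
```

```text
now [ 1.9  0.9 44.6]
after [ 1.9  0.9 44.6]
spin -0.001 pos [603.6 255.8  92.6] rot [180.    -0.    76.46] gap 7.6 F [-0.2 -0.6  0.4] grip 48.9 t 52.2 q [18. 20. 82. -0. 78. 32.]
```

Emit:
{"fn": "carry_out", "kwargs": {"commands": [{"jaw":0.002,"translation":[0.0019,0.0009,0.01],"spin":0},{"jaw":0.002,"translation":[0,0,0.01],"spin":0},{"jaw":0.002,"translation":[0,0,0.01],"spin":0},{"jaw":0.002,"translation":[0,0,0.01],"spin":0},{"jaw":0.002,"translation":[0,0,0.005],"spin":0},{"jaw":0.002,"translation":[0,0,0.002],"spin":0},{"jaw":0.002,"translation":[0,0,0],"spin":0},{"jaw":0.002,"translation":[0,0,0],"spin":0}]}}

```text
time: 52.9
tool_pos: [604.9, 258.1, 45.6]
tcp_rot: [180.0, -0.0, 76.5]
ft_force: [0.0, -0.0, -1.1]
finger_gap: 7.2
grip_force: 48.9
```

Emit:
{"fn": "carry_out", "kwargs": {"commands": [{"jaw":0.002,"translation":[0,0,0.001],"spin":0},{"jaw":0.002,"translation":[0,0,0.001],"spin":0},{"jaw":0.002,"translation":[0,0,0],"spin":0},{"jaw":0.002,"translation":[0,0,0],"spin":0},{"jaw":0.002,"translation":[0,0,0],"spin":0},{"jaw":0.002,"translation":[0,0,0],"spin":0},{"jaw":0.002,"translation":[0,0,0],"spin":0},{"jaw":0.002,"translation":[0,0,0],"spin":0}]}}

```text
time: 53.57
tool_pos: [604.8, 258.1, 43.6]
tcp_rot: [180.0, -0.0, 76.5]
ft_force: [0.3, -1.3, -1.6]
finger_gap: 7.6
grip_force: 48.9
```

```bash
python3 plan.py 604.9 257.4 40 76.5
```

```text
now [-0.6  0.3  3.6]
after [-0.6  0.3  3.6]
spin 0.0 pos [604.8 258.1  43.6] rot [180.    -0.    76.53] gap 7.6 F [ 0.3 -1.3 -1.6] grip 48.9 t 53.6 q [19. 23. 84.  0. 73. 32.]
```

Emit:
{"fn": "carry_out", "kwargs": {"commands": [{"jaw":0.002,"translation":[0,0,0.001],"spin":0},{"jaw":0.002,"translation":[0,0,0],"spin":0},{"jaw":0.002,"translation":[0,0,0.001],"spin":0},{"jaw":0.002,"translation":[0,0,0],"spin":0},{"jaw":0.002,"translation":[0,0,0],"spin":0},{"jaw":0.002,"translation":[0,0,0],"spin":0},{"jaw":0.002,"translation":[0,0,0],"spin":0},{"jaw":0.002,"translation":[0,0,0],"spin":0}]}}

```text
time: 54.23
tool_pos: [604.8, 258.0, 41.5]
tcp_rot: [180.0, -0.0, 76.5]
ft_force: [0.4, -0.0, -1.2]
finger_gap: 7.8
grip_force: 48.9
```

Emit:
{"fn": "carry_out", "kwargs": {"commands": [{"jaw":0.002,"translation":[0,0,0.0005],"spin":0},{"jaw":0.002,"translation":[0,0,0],"spin":0},{"jaw":0.002,"translation":[0,0,0.0005],"spin":0},{"jaw":0.002,"translation":[0,0,0],"spin":0},{"jaw":0.002,"translation":[0,0,0],"spin":0},{"jaw":0.002,"translation":[0,0,0],"spin":0},{"jaw":0.002,"translation":[0,0,0],"spin":0},{"jaw":0.002,"translation":[0,0,0],"spin":0}]}}

```text
time: 54.9
tool_pos: [604.8, 258.0, 40.5]
tcp_rot: [180.0, 0.0, 76.5]
ft_force: [-0.5, -0.0, -1.0]
finger_gap: 8.0
grip_force: 48.9
```

Almost at the seat with no side force, so it is well aligned. Down a touch more, then release.

Emit:
{"fn": "carry_out", "kwargs": {"commands": [{"jaw":0.002,"translation":[0,0,0.0005],"spin":0},{"jaw":0.002,"translation":[0,0,0.0002],"spin":0},{"jaw":0.002,"translation":[0,0,0],"spin":0},{"jaw":0.004,"translation":[0,0,0],"spin":0},{"jaw":0.006,"translation":[0,0,0],"spin":0},{"jaw":0.008,"translation":[0,0,0],"spin":0},{"jaw":0.01,"translation":[0,0,0],"spin":0},{"jaw":0.012,"translation":[0,0,0],"spin":0}]}}

```text
time: 55.57
tool_pos: [604.8, 258.0, 39.5]
tcp_rot: [-180.0, 0.0, 76.5]
ft_force: [0.4, 1.1, -0.1]
finger_gap: 12.0
grip_force: 0.0
```

Emit:
{"fn": "carry_out", "kwargs": {"commands": [{"jaw":0.02,"translation":[0,0,0],"spin":0},{"jaw":0.025,"translation":[0,0,0],"spin":0},{"jaw":0.03,"translation":[0,0,0],"spin":0},{"jaw":0.03,"translation":[0,0,0],"spin":0},{"jaw":0.03,"translation":[0,0,-0.01],"spin":0},{"jaw":0.03,"translation":[0,0,-0.015],"spin":0},{"jaw":0.03,"translation":[0,0,-0.02],"spin":0},{"jaw":0.03,"translation":[0,0,-0.02],"spin":0}]}}

```text
time: 56.23
tool_pos: [604.8, 258.0, 106.9]
tcp_rot: [180.0, -0.0, 76.5]
ft_force: [0.6, -0.1, 0.1]
finger_gap: 29.5
grip_force: 0.0
```

```bash
python3 plan.py 468 -244.8 100 -10.6
```

```text
now [-520.9  -15.9    6.9]
after [-42.  519.4   6.9]
spin 1.521 pos [604.8 258.  106.9] rot [ 1.7998e+02 -1.0000e-02  7.6520e+01] gap 29.5 F [ 0.6 -0.1  0.1] grip 0.0 t 56.2 q [19. 19. 81. -0. 79. 32.]
```

Emit:
{"fn": "carry_out", "kwargs": {"commands": [{"jaw":0.045,"translation":[-0.0326,-0.001,0],"spin":0},{"jaw":0.045,"translation":[-0.0326,-0.001,0],"spin":0},{"jaw":0.045,"translation":[-0.0326,-0.001,0],"spin":0},{"jaw":0.045,"translation":[-0.0326,-0.001,0],"spin":0},{"jaw":0.045,"translation":[-0.0326,-0.001,0],"spin":0},{"jaw":0.045,"translation":[-0.0326,-0.001,0],"spin":0},{"jaw":0.045,"translation":[-0.0326,-0.001,0],"spin":0},{"jaw":0.045,"translation":[-0.0326,-0.001,0],"spin":0}]}}

```text
time: 56.9
tool_pos: [536.5, 4.8, 107.0]
tcp_rot: [179.8, -0.0, 76.5]
ft_force: [0.9, -0.2, -0.3]
finger_gap: 44.9
grip_force: 0.0
```

Emit:
{"fn": "carry_out", "kwargs": {"commands": [{"jaw":0.045,"translation":[-0.0326,-0.001,0],"spin":0},{"jaw":0.045,"translation":[-0.0326,-0.001,0],"spin":0},{"jaw":0.045,"translation":[-0.0326,-0.001,0],"spin":0},{"jaw":0.045,"translation":[-0.0326,-0.001,0],"spin":0},{"jaw":0.045,"translation":[-0.0326,-0.001,0],"spin":0},{"jaw":0.045,"translation":[-0.0326,-0.001,0],"spin":0},{"jaw":0.045,"translation":[-0.0326,-0.001,0],"spin":0},{"jaw":0.045,"translation":[-0.0326,-0.001,0],"spin":0}]}}

```text
time: 57.57
tool_pos: [467.8, -247.5, 107.1]
tcp_rot: [179.8, 0.1, 76.5]
ft_force: [0.3, 0.1, -0.8]
finger_gap: 45.3
grip_force: 0.0
```

Emit:
{"fn": "carry_out", "kwargs": {"commands": [{"jaw":0.045,"translation":[0,0,0],"spin":0.117},{"jaw":0.045,"translation":[0,0,0],"spin":0.117},{"jaw":0.045,"translation":[0,0,0],"spin":0.117},{"jaw":0.045,"translation":[0,0,0],"spin":0.117},{"jaw":0.045,"translation":[0,0,0],"spin":0.117},{"jaw":0.045,"translation":[0,0,0],"spin":0.117},{"jaw":0.045,"translation":[0,0,0],"spin":0.117},{"jaw":0.045,"translation":[0,0,0],"spin":0.117}]}}

```text
time: 58.23
tool_pos: [468.4, -246.0, 106.9]
tcp_rot: [179.9, -0.1, 22.6]
ft_force: [-0.0, 0.6, -0.5]
finger_gap: 45.0
grip_force: 0.0
```

Emit:
{"fn": "carry_out", "kwargs": {"commands": [{"jaw":0.045,"translation":[0,0,0],"spin":0.117},{"jaw":0.045,"translation":[0,0,0],"spin":0.117},{"jaw":0.045,"translation":[0,0,0],"spin":0.117},{"jaw":0.045,"translation":[0,0,0],"spin":0.117},{"jaw":0.045,"translation":[0,0,0],"spin":0.117},{"jaw":0.045,"translation":[0,0,0],"spin":0},{"jaw":0.045,"translation":[0,0,0],"spin":0},{"jaw":0.045,"translation":[0,0,0],"spin":0}]}}

```text
time: 58.9
tool_pos: [468.0, -245.8, 105.8]
tcp_rot: [180.0, -0.1, -10.4]
ft_force: [-0.3, -0.2, 0.4]
finger_gap: 45.0
grip_force: 0.0
```

```bash
python3 plan.py 468 -244.8 -8 -10.6
python3 - <<'E'
from meas import *
a=r.snapshot("scene");b=r.snapshot("top")
f=lambda m,r0,c0:cv2.resize(m[r0:r0+50,c0:c0+50],(400,400),interpolation=cv2.INTER_CUBIC)
cv2.imwrite("pics/k2.png",np.hstack([f(a["pixels"],200,432),f(b["pixels"],100,172)]))
print([np.round(d["xy"],1) for d in r.landmark_of(a,"kingpin")],[np.round(d["xy"],1) for d in r.landmark_of(b,"kingpin")],proj(a,[604.9,257.4,78]),proj(b,[604.9,257.4,78]))
print(fitz("sleeve",(a,),((260,239),),[468,-245,28,-11]))
E
```

```text
now [ -0.2  -0.9 113.8]
after [ -0.2  -0.9 113.8]
spin 0.004 pos [ 468.  -245.8  105.8] rot [ 1.7997e+02 -7.0000e-02 -1.0390e+01] gap 45.0 F [-0.3 -0.2  0.4] grip 0.0 t 58.9 q [-33.   0. 103.  -0.  77.  67.]
[array([460.5, 209.6])] [array([187.1, 127.6]), array([244.2, 149.7])] [458.1 212.6] [187.8 130.1]
(array([ 470.7, -245.1,  -11.3]), np.float64(1.4940220946356056e-06))
```

View pics/k2.png

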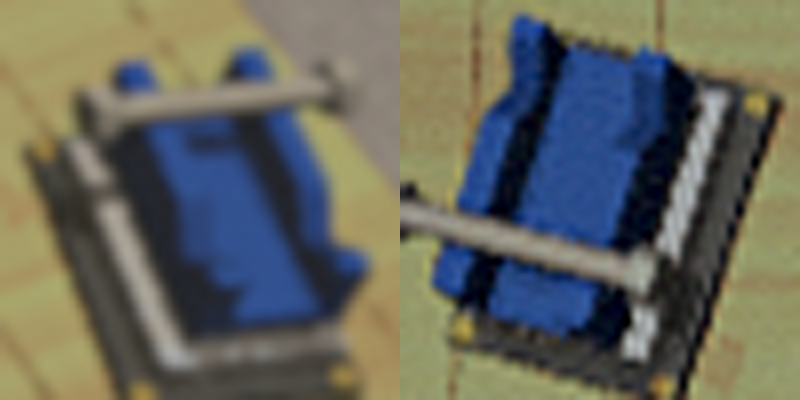

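The kingpin lies in the narrow groove at scene (459,212) / top (188,130), roughly centred. Now the sleeve.

Emit:
{"fn": "carry_out", "kwargs": {"commands": [{"jaw":0.045,"translation":[0.001,-0.0009,0.018],"spin":0},{"jaw":0.045,"translation":[0,0,0.018],"spin":0},{"jaw":0.045,"translation":[0,0,0.018],"spin":0},{"jaw":0.045,"translation":[0,0,0.018],"spin":0},{"jaw":0.045,"translation":[0,0,0.018],"spin":0},{"jaw":0.045,"translation":[0,0,0.015],"spin":0},{"jaw":0.045,"translation":[0,0,0.01],"spin":0},{"jaw":0.045,"translation":[0,0,0],"spin":0}]}}

```text
time: 59.82
tool_pos: [467.0, -243.6, -12.8]
tcp_rot: [-179.9, 0.2, -10.6]
ft_force: [-0.6, -0.2, -0.5]
finger_gap: 45.2
grip_force: 0.0
```

Emit:
{"fn": "carry_out", "kwargs": {"commands": [{"jaw":0.045,"translation":[0,0,0],"spin":0},{"jaw":0.035,"translation":[0,0,0],"spin":0},{"jaw":0.03,"translation":[0,0,0],"spin":0},{"jaw":0.025,"translation":[0,0,0],"spin":0},{"jaw":0.01,"translation":[0,0,0],"spin":0},{"jaw":0.01,"translation":[0,0,0],"spin":0},{"jaw":0.01,"translation":[0,0,0],"spin":0},{"jaw":0.01,"translation":[0,0,0],"spin":0}]}}

```text
time: 60.48
tool_pos: [469.7, -245.4, -9.0]
tcp_rot: [180.0, -0.1, -10.6]
ft_force: [-1.8, 0.1, 6.5]
finger_gap: 17.4
grip_force: 49.0
```

```bash
python3 plan.py 468 -244.8 -10 -10.6
```

```text
now [-1.7 -0.3  1. ]
after [-1.7 -0.3  1. ]
spin -0.0 pos [ 469.7 -245.4   -9. ] rot [ 1.7996e+02 -1.0000e-01 -1.0620e+01] gap 17.4 F [-1.8  0.1  6.5] grip 49.0 t 60.5 q [-33.   8. 107.  -0.  64.  67.]
```

Emit:
{"fn": "carry_out", "kwargs": {"commands": [{"jaw":0.01,"translation":[0,0,-0.005],"spin":0},{"jaw":0.01,"translation":[0,0,-0.015],"spin":0},{"jaw":0.01,"translation":[0,0,-0.02],"spin":0},{"jaw":0.01,"translation":[0,0,-0.02],"spin":0},{"jaw":0.01,"translation":[0,0,-0.02],"spin":0},{"jaw":0.01,"translation":[0,0,-0.02],"spin":0},{"jaw":0.01,"translation":[0,0,-0.015],"spin":0},{"jaw":0.01,"translation":[0,0,0],"spin":0}]}}

```text
time: 61.15
tool_pos: [471.0, -246.2, 109.1]
tcp_rot: [179.9, -0.3, -10.6]
ft_force: [0.6, -0.6, 0.8]
finger_gap: 17.9
grip_force: 48.9
```

Emit:
{"fn": "carry_out", "kwargs": {"commands": [{"jaw":0.01,"translation":[0,0,0],"spin":-0.117},{"jaw":0.01,"translation":[0,0,0],"spin":-0.117},{"jaw":0.01,"translation":[0,0,0],"spin":-0.117},{"jaw":0.01,"translation":[0,0,0],"spin":-0.117},{"jaw":0.01,"translation":[0,0,0],"spin":-0.117},{"jaw":0.01,"translation":[0,0,0],"spin":-0.117},{"jaw":0.01,"translation":[0,0,0],"spin":-0.117},{"jaw":0.01,"translation":[0,0,0],"spin":-0.117}]}}

```text
time: 61.82
tool_pos: [468.2, -244.4, 103.6]
tcp_rot: [-179.9, 0.0, 43.3]
ft_force: [-0.7, -0.6, -0.3]
finger_gap: 18.0
grip_force: 48.8
```

Emit:
{"fn": "carry_out", "kwargs": {"commands": [{"jaw":0.01,"translation":[0,0,0],"spin":-0.117},{"jaw":0.01,"translation":[0,0,0],"spin":-0.117},{"jaw":0.01,"translation":[0,0,0],"spin":-0.117},{"jaw":0.01,"translation":[0,0,0],"spin":-0.117},{"jaw":0.01,"translation":[0,0,0],"spin":-0.117},{"jaw":0.01,"translation":[0,0,0],"spin":0},{"jaw":0.01,"translation":[0,0,0],"spin":0},{"jaw":0.01,"translation":[0,0,0],"spin":0}]}}

```text
time: 62.48
tool_pos: [468.5, -244.6, 104.2]
tcp_rot: [-180.0, -0.0, 76.3]
ft_force: [-0.2, -0.6, -0.1]
finger_gap: 17.7
grip_force: 48.8
```

```bash
python3 plan.py 653.5 245.8 105 76.5
```

```text
now [520.2  63.6  -0.8]
after [520.   65.4  -0.8]
spin -0.004 pos [ 468.5 -244.6  104.2] rot [-1.7996e+02 -2.0000e-02  7.6300e+01] gap 17.7 F [-0.2 -0.6 -0.1] grip 48.8 t 62.5 q [-33.   0. 103.   0.  77. -19.]
```

Emit:
{"fn": "carry_out", "kwargs": {"commands": [{"jaw":0.01,"translation":[0.0325,0.004,0],"spin":0},{"jaw":0.01,"translation":[0.0325,0.004,0],"spin":0},{"jaw":0.01,"translation":[0.0325,0.004,0],"spin":0},{"jaw":0.01,"translation":[0.0325,0.004,0],"spin":0},{"jaw":0.01,"translation":[0.0325,0.004,0],"spin":0},{"jaw":0.01,"translation":[0.0325,0.004,0],"spin":0},{"jaw":0.01,"translation":[0.0325,0.004,0],"spin":0},{"jaw":0.01,"translation":[0.0325,0.004,0],"spin":0}]}}

```text
time: 63.15
tool_pos: [560.8, 2.2, 104.7]
tcp_rot: [180.0, 0.0, 76.3]
ft_force: [0.1, -1.2, -0.4]
finger_gap: 17.7
grip_force: 48.9
```

Emit:
{"fn": "carry_out", "kwargs": {"commands": [{"jaw":0.01,"translation":[0.0325,0.004,0],"spin":0},{"jaw":0.01,"translation":[0.0325,0.004,0],"spin":0},{"jaw":0.01,"translation":[0.0325,0.004,0],"spin":0},{"jaw":0.01,"translation":[0.0325,0.004,0],"spin":0},{"jaw":0.01,"translation":[0.0325,0.004,0],"spin":0},{"jaw":0.01,"translation":[0.0325,0.004,0],"spin":0},{"jaw":0.01,"translation":[0.0325,0.004,0],"spin":0},{"jaw":0.01,"translation":[0.0325,0.004,0],"spin":0}]}}

```text
time: 63.82
tool_pos: [652.4, 247.6, 104.4]
tcp_rot: [-180.0, 0.0, 76.3]
ft_force: [-0.1, -0.6, 0.3]
finger_gap: 17.7
grip_force: 48.9
```

Emit:
{"fn": "carry_out", "kwargs": {"commands": [{"jaw":0.01,"translation":[0,0,0],"spin":0},{"jaw":0.01,"translation":[0,0,0],"spin":0},{"jaw":0.01,"translation":[0,0,0],"spin":0},{"jaw":0.01,"translation":[0,0,0],"spin":0},{"jaw":0.01,"translation":[0,0,0],"spin":0},{"jaw":0.01,"translation":[0,0,0],"spin":0},{"jaw":0.01,"translation":[0,0,0],"spin":0},{"jaw":0.01,"translation":[0,0,0],"spin":0}]}}

```text
time: 64.48
tool_pos: [652.3, 245.4, 105.1]
tcp_rot: [180.0, -0.0, 76.5]
ft_force: [0.6, 0.1, -0.1]
finger_gap: 17.9
grip_force: 49.0
```

```bash
python3 plan.py 653.5 245.8 50 76.5
```

```text
now [ 0.7  1.1 55.1]
after [ 0.7  1.1 55.1]
spin -0.001 pos [652.3 245.4 105.1] rot [ 1.7998e+02 -1.0000e-02  7.6470e+01] gap 17.9 F [ 0.6  0.1 -0.1] grip 49.0 t 64.5 q [16. 25. 74.  0. 81. 30.]
```

Emit:
{"fn": "carry_out", "kwargs": {"commands": [{"jaw":0.01,"translation":[0.0007,0.0011,0.012],"spin":0},{"jaw":0.01,"translation":[0,0,0.012],"spin":0},{"jaw":0.01,"translation":[0,0,0.012],"spin":0},{"jaw":0.01,"translation":[0,0,0.01],"spin":0},{"jaw":0.01,"translation":[0,0,0.006],"spin":0},{"jaw":0.01,"translation":[0,0,0.004],"spin":0},{"jaw":0.01,"translation":[0,0,0],"spin":0},{"jaw":0.01,"translation":[0,0,0],"spin":0}]}}

```text
time: 65.15
tool_pos: [653.4, 246.4, 48.7]
tcp_rot: [-180.0, 0.0, 76.5]
ft_force: [0.0, -0.7, -0.7]
finger_gap: 17.9
grip_force: 48.9
```

Emit:
{"fn": "carry_out", "kwargs": {"commands": [{"jaw":0.01,"translation":[0,0,0.001],"spin":0},{"jaw":0.01,"translation":[0,0,0.001],"spin":0},{"jaw":0.01,"translation":[0,0,0.001],"spin":0},{"jaw":0.01,"translation":[0,0,0],"spin":0},{"jaw":0.01,"translation":[0,0,0],"spin":0},{"jaw":0.01,"translation":[0,0,0],"spin":0},{"jaw":0.01,"translation":[0,0,0],"spin":0},{"jaw":0.01,"translation":[0,0,0],"spin":0}]}}

```text
time: 65.82
tool_pos: [653.5, 246.4, 45.9]
tcp_rot: [180.0, -0.0, 76.5]
ft_force: [0.5, -0.0, 0.2]
finger_gap: 18.0
grip_force: 48.9
```

```bash
python3 plan.py 653.5 245.8 42 76.5
```

```text
now [-0.6  0.2  3.9]
after [-0.6  0.2  3.9]
spin 0.0 pos [653.5 246.4  45.9] rot [180.    -0.    76.53] gap 18.0 F [ 0.5 -0.   0.2] grip 48.9 t 65.8 q [16. 29. 76.  0. 75. 30.]
```

Emit:
{"fn": "carry_out", "kwargs": {"commands": [{"jaw":0.01,"translation":[0,0,0.001],"spin":0},{"jaw":0.01,"translation":[0,0,0],"spin":0},{"jaw":0.01,"translation":[0,0,0.001],"spin":0},{"jaw":0.01,"translation":[0,0,0],"spin":0},{"jaw":0.01,"translation":[0,0,0],"spin":0},{"jaw":0.01,"translation":[0,0,0],"spin":0},{"jaw":0.01,"translation":[0,0,0],"spin":0},{"jaw":0.01,"translation":[0,0,0],"spin":0}]}}

```text
time: 66.48
tool_pos: [653.5, 246.4, 43.9]
tcp_rot: [180.0, -0.0, 76.5]
ft_force: [0.4, 0.2, 0.6]
finger_gap: 17.7
grip_force: 48.9
```

Emit:
{"fn": "carry_out", "kwargs": {"commands": [{"jaw":0.01,"translation":[0,0,0.0005],"spin":0},{"jaw":0.01,"translation":[0,0,0],"spin":0},{"jaw":0.01,"translation":[0,0,0.0005],"spin":0},{"jaw":0.01,"translation":[0,0,0],"spin":0},{"jaw":0.01,"translation":[0,0,0],"spin":0},{"jaw":0.01,"translation":[0,0,0],"spin":0},{"jaw":0.01,"translation":[0,0,0],"spin":0},{"jaw":0.01,"translation":[0,0,0],"spin":0}]}}

```text
time: 67.15
tool_pos: [653.5, 246.4, 42.8]
tcp_rot: [180.0, -0.0, 76.5]
ft_force: [0.1, -0.8, -0.2]
finger_gap: 17.9
grip_force: 48.9
```

Emit:
{"fn": "carry_out", "kwargs": {"commands": [{"jaw":0.01,"translation":[0,0,0.0005],"spin":0},{"jaw":0.01,"translation":[0,0,0.0002],"spin":0},{"jaw":0.01,"translation":[0,0,0],"spin":0},{"jaw":0.014,"translation":[0,0,0],"spin":0},{"jaw":0.016,"translation":[0,0,0],"spin":0},{"jaw":0.018,"translation":[0,0,0],"spin":0},{"jaw":0.02,"translation":[0,0,0],"spin":0},{"jaw":0.022,"translation":[0,0,0],"spin":0}]}}

```text
time: 67.82
tool_pos: [653.3, 246.4, 41.7]
tcp_rot: [-180.0, 0.0, 76.5]
ft_force: [-0.3, 0.3, -0.1]
finger_gap: 22.2
grip_force: 0.0
```

Emit:
{"fn": "carry_out", "kwargs": {"commands": [{"jaw":0.026,"translation":[0,0,0],"spin":0},{"jaw":0.03,"translation":[0,0,0],"spin":0},{"jaw":0.035,"translation":[0,0,0],"spin":0},{"jaw":0.035,"translation":[0,0,0],"spin":0},{"jaw":0.035,"translation":[0,0,-0.01],"spin":0},{"jaw":0.035,"translation":[0,0,-0.015],"spin":0},{"jaw":0.035,"translation":[0,0,-0.02],"spin":0},{"jaw":0.035,"translation":[0,0,-0.02],"spin":0}]}}

```text
time: 68.48
tool_pos: [653.5, 246.5, 109.2]
tcp_rot: [180.0, -0.0, 76.5]
ft_force: [-0.7, 0.2, 0.2]
finger_gap: 35.3
grip_force: 0.0
```

Emit:
{"fn": "carry_out", "kwargs": {"commands": [{"jaw":0.035,"translation":[-0.025,0,-0.01],"spin":0},{"jaw":0.035,"translation":[-0.025,0,-0.01],"spin":0},{"jaw":0.035,"translation":[-0.025,0,-0.01],"spin":0},{"jaw":0.035,"translation":[-0.025,0,-0.01],"spin":0},{"jaw":0.035,"translation":[-0.025,0,-0.01],"spin":0},{"jaw":0.035,"translation":[-0.025,0,0],"spin":0},{"jaw":0.035,"translation":[-0.025,0,0],"spin":0},{"jaw":0.035,"translation":[-0.025,0,0],"spin":0}]}}

```text
time: 69.15
tool_pos: [607.3, 50.8, 159.8]
tcp_rot: [179.8, -0.0, 76.5]
ft_force: [0.4, 0.1, -0.0]
finger_gap: 34.8
grip_force: 0.0
```

Emit:
{"fn": "carry_out", "kwargs": {"commands": [{"jaw":0.035,"translation":[-0.03,0,0],"spin":0},{"jaw":0.035,"translation":[-0.03,0,0],"spin":0},{"jaw":0.035,"translation":[-0.03,0,0],"spin":0},{"jaw":0.035,"translation":[-0.03,0,0],"spin":0},{"jaw":0.035,"translation":[-0.03,0,0],"spin":0},{"jaw":0.035,"translation":[-0.02,0,0],"spin":0},{"jaw":0.035,"translation":[0,0,0],"spin":0},{"jaw":0.035,"translation":[0,0,0],"spin":0}]}}

```text
time: 69.82
tool_pos: [567.7, -114.6, 159.1]
tcp_rot: [179.9, -0.0, 76.4]
ft_force: [-0.4, 0.6, 0.9]
finger_gap: 35.3
grip_force: 0.0
```

Run:
```python
from h import *
a=r.snapshot("scene");b=r.snapshot("top")
f=lambda m,r0,c0:cv2.resize(m[r0:r0+50,c0:c0+50],(400,400),interpolation=cv2.INTER_CUBIC)
cv2.imwrite("pics/k3.png",np.hstack([f(a["pixels"],200,432),f(b["pixels"],100,172)]))
for n,P in(("kingpin",[604.9,257.4,78]),("sleeve",[653.5,245.8,79])): print(n,[[np.round(d["xy"],1).tolist() for d in r.landmark_of(s,n)[:2]]+[proj(s,P)] for s in(a,b)])
for n in names[6:]: print(n,[[np.round(d["xy"],1).tolist() for d in r.landmark_of(s,n)[:1]] for s in(a,b)])
```

```text
kingpin [[[459.7, 209.3], array([458.10760986, 212.59153686])], [[185.6, 127.6], array([187.760195  , 130.13905454])]]
sleeve [[[464.8, 226.3], array([465.6154083, 227.8409915])], [[195.7, 110.1], [186.4, 126.3], array([193.5240576 , 111.11700091])]]
screwdriver [[[403.0, 231.4]], [[246.4, 150.5]]]
bearing [[], [[341.1, 189.2]]]
bushing [[[330.4, 279.2]], [[191.5, 125.5]]]
spice_jar [[[195.3, 283.8]], [[452.2, 175.1]]]
```

View pics/k3.png

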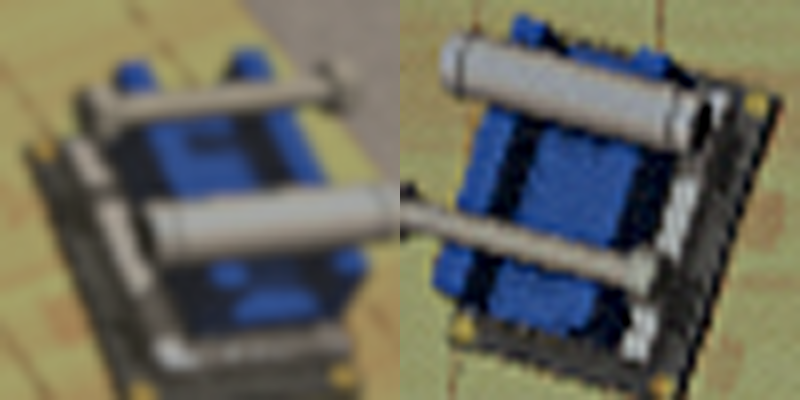

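The picture shows both cylinders lying parallel in their grooves: kingpin at scene (459,212), sleeve at scene (465,227) / top (194,111). The stack is square, the arm is clear and everything is released.

```bash
python3 -c "
from bench import r
print(r.hand_in())"
```

```text
the job is handed in; nothing more can be done
None
```

The rest is built and handed in at about 70 s of the 139 s allowed: wide pad, narrow pad and small blue holder stacked square on the plate, kingpin in the narrow groove, sleeve in the wide one, all released. Hand-in returned no verdict. The final camera check showed everything seated and the screwdriver and jar unmoved; the bearing and bushing each showed in only one view, where they looked unmoved too.

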